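Refit a cooling-fan module in the cutting amplifier's fan cage and spin its impeller

TASK

Take the fan module that leans on the tool case, turn it so that its open side (the side without struts) faces the robot like its neighbours, and lower it upright into the vacant bay of the fan cage until it is fully home, without letting it drop. Let go of it, then flick its impeller round by a blade, so that it runs on by itself for at least a turn and a half, to check that it turns freely without rubbing. Leave the two other fan modules seated and everything else on the table where it is.

Things in the scene. Friction and masses are not known exactly. Their poses are not given: they have to be found in the camera images.
- fan_grip (a point): Centre of the grey grip tab on top of the loose fan module: 70 wide, 24 thick, 28 high, ridged. The tab stands on an aluminium shell 128 wide, 126 high, 38 thick; this point is 140 above the module's underside. Axes: x from the open front face (-x) to the strutted back face (+x), through the thickness; y along the width; z up out of the tab.
- fan: The loose module itself, about 0.36 kg; origin at the centre of its underside, axes as fan_grip. At the start it leans back 30 degrees on the case: its lower back edge on the table, its strutted back on the case's top edge, open front facing up and away from the case.
- fan_hub (a point): Point on the module's axis in the plane of its open front face, 63 above the underside; axes as fan_grip. The round bore is 116 across. The black hub is 42 across, its front 3 behind the face. Five flat blades reach from the hub to 55 from the axis, front edges 4 behind the face, 30 chord, pitched 45 degrees.
- fan_rotor (a joint): Angle of that module's impeller about its x axis (right-hand, pointing into the open face), free both ways, on a free bearing; it coasts for some turns. At 0 the middle of one blade points to the module's +z (up), the others follow every 1.2566 rad. A positive turn carries the top blade towards -y. The top blade's front (-x) edge lies 10 to the +y side of its middle.
- bay (a point): Centre of the floor of the vacant bay (bare brass contact strips). Its axes are those the module must take: x from the open front to the back, z up. The fitted module's underside rests on this floor, 3 above the table. Side plates leave 132 for the 128 width, front and back lips 42 for the 38 thickness, both to about 115 above the table; the lips' mouths flare outwards.
- cage: Zinc-plated steel fan cage, fixed: 412 wide, 66 deep, three bays side by side at -136, 0 and 136 along its y; open above. Origin at the centre of its underside, x from front (robot side) to back. Two bays hold modules like the loose one, 157 high over the table.
- fan_a_grip (a point): Centre of the grip tab (140 above its underside) of one of the two modules already fitted; same module, same axes, same tab.
- fan_b_grip (a point): Centre of the grip tab of the other module already fitted; as fan_a_grip.
- case_top (a point): Centre of the top of the closed black tool case with brass spring latches and a handle on its +x side, fixed: 260 along its x, 300 along its y, 70 high. The loose module leans on its -y end.
- puck_mid (a point): Centre of the dented aluminium platter puck, 80 across, 44 high, standing in front of the cage. Bystander.
- plug_mid (a point): Middle of the chrome headphone jack plug lying on the table, 75 long along its x, 15 high. Bystander.
- resistor_mid (a point): Middle of the tan ceramic power resistor lying on the table, 100 long along its x, 22 thick, 33 high with its tags. Bystander.
- solvent_mid (a point): Middle (57 above the table) of the standing amber solvent bottle, 50 across, 115 high, between the case and the cage. Bystander and obstacle.
Mind the look-alikes: they are no part of the job. Leave any green or orange look-alike of the fan alone.

How it is judged:
On the way, in this order (a step that is already met when the one before it is completed fails the run):
1. the module is fully home in the vacant bay, upright, open side to the front, and released (horizontal distance between fan_grip and bay below 0.007 m and z of fan_grip in the frame of bay below 0.144 m and x of fan_hub in the frame of bay below -0.01 m and angle between fan's own z axis and vertical below 0.07 rad and contact force between the fingers and fan below 0.05 N), for 0.2 s.
2. the impeller has made a full turn from where it stood at the start and still turns by itself, with the robot clear of the module (contact force between each of the arm, the fingers and fan below 0.05 N and ((value of joint fan_rotor above 7.54 rad and velocity of joint fan_rotor above 1 rad/s) or (value of joint fan_rotor below -6.283 rad and velocity of joint fan_rotor below -1 rad/s))), for 0.3 s.
At the end, for the whole second after the job is handed in: The module rests released in the once vacant bay: within 7 mm of its centre, 4 mm of fully down, 4 degrees of upright, open side to the cage's front; the other modules are within 8 mm and the four bystanders within 20 mm of their first places. The impeller may still be running down (horizontal distance between fan_grip and bay below 0.007 m and z of fan_grip in the frame of bay below 0.144 m and x of fan_hub in the frame of bay below -0.01 m and angle between fan's own z axis and vertical below 0.07 rad and linear speed of fan below 0.02 m/s and distance of each of fan_a_grip, fan_b_grip from where it was at the start of the episode below 0.008 m and distance of each of puck_mid, plug_mid, resistor_mid, solvent_mid from where it was at the start of the episode below 0.02 m); the robot touches nothing.
It fails at once if the module falls (let go while moving faster than 0.6 m/s) (linear speed of fan above 0.6 m/s and contact force between the fingers and fan below 0.05 N).
It fails at once if another fan module is pulled or pushed out of its place by 15 mm (distance of any of fan_a_grip, fan_b_grip from where it was at the start of the episode above 0.015 m).
It fails at once if puck, jack plug, resistor or bottle is moved by more than 20 mm (distance of any of puck_mid, plug_mid, resistor_mid, solvent_mid from where it was at the start of the episode above 0.02 m).
It also fails if it takes over 56 s, if anything falls off the work surface, if the arm or the gripper's body presses on something with over 40 N, if the wrist force passes 120 N, or if a joint passes its speed limit or range.

ROBOT

A 6-joint arm with a two-finger parallel gripper is mounted at the origin on the work surface. World frame = base frame: x ahead of the robot, y to its left, z up, the work surface at z = 0. Lengths are in m, angles in rad, forces in N, time in s.
With the tool pointing down it reaches from about 0.3 to 0.775 m from the base axis. Payload 14.6 kg.
Tool frame: the origin (TCP) lies on the centre line of the jaws, within the pads' length; the fingertips stand 17 mm ahead of it and the grasp point (between the pads) lies 2 mm behind it; z points along the fingers, x is the direction in which the jaws open and shut, and the axes are right-handed (so a half turn about z gives the same grasp; the last joint's range is limited). The gripper opens to 94 mm and grips with 3 to 60 N. Pads are 16 mm wide; open, the fingers measure 119 mm over their backs; the gripper's body (75 mm by 177 mm) begins 78 mm behind the grasp point.
Start: joints at [-0.067, 0.3, 1.521, -0, 1.321, -0.067], TCP at [0.55, -0, 0.2] pointing down, gripper open.
Joint ranges: [-3.03, 3.03], [-0.79, 2.21], [0.23, 2.52], [-1.04, 4.18], [0, 3.07], [-2.55, 2.55]. Speed limits (rad/s): [2.22, 2.22, 2.57, 3.14, 3.14, 3.14].

INTERFACE

Orientations are given as [roll, pitch, yaw] about the fixed x, y, z axes, in that order (R = Rz(yaw) Ry(pitch) Rx(roll)).
In Python, from station import ctrl gives the robot as it stands. The module is installed in compiled form; this text tells all that it offers.
- The arm moves only by the tool drive_tool, never from a script. Its argument "increments" is a list of rows, each a list of 3 entries, a list of its own where there are three numbers: the turn, a rotation vector about the tool's x, y, z in degrees, then the shift along the tool's x, y, z in mm, then the opening, from 0 (shut) to 1 (fully open). In form: [[[ax, ay, az], [dx, dy, dz], hand], ...]. A call has 1 to 20 rows; each row shifts and turns the commanded pose from where the row before left it, along the tool's axes as they then stand; what a row does not reach is not made up. A row lasts 1/8 s, in which the tool goes at most 62.5 mm and 10.7 degrees, less where a joint would pass 70% of its speed; a pose out of reach is approached as far as the arm can. A call with a gripper value outside its range is refused whole. The fingers move at their own pace and stop on an object; "squeeze" is the grip in N (left out, the last holds). Time passes only in rows, so rows that do not move let the fingers close. It gives the time, the measured TCP pose, the force and the opening at its end, in the units of the state.
- ctrl.get_obs(): the state, without advancing time (a new reading comes with each control period).
- ctrl.camera(name): name is "scene" or "side" or "wrist"; returns the picture (384x512x3 uint8, red, green, blue); there is no depth.
- ctrl.calibration(name): a dict with "fx", "fy", "cx", "cy" (pixels), "rvec" (rotation vector, rad) and "tvec" (3), from world to camera coordinates, as OpenCV has them. Camera axes: x right, y down, z forward; pixel columns grow to the right and rows downward; lengths in m; the calibration is good to about 2 mm. A picture is of the moment at which its call begins: read the wrist's pose just before it. calibration takes no time and is no camera call; for the wrist camera it gives the pose at the moment of the call.
- ctrl.hand_in(): hands the job in, once; it reports no verdict.
The state is a dict: "time_s": time; "qpos": joint angles; "joint_vel": joint speeds; "tau": joint torques, N m; "ee_pos": TCP position; "eef_rot": TCP orientation; "force": force on the tool from outside, world axes, zero at the start; "moment": the same for the moment, N m; "grip_width": finger opening in m.
Only numpy, scipy, OpenCV 4.12 (cv2) and the standard library are available. Lean on these libraries where they do the work, as an engineer would, in place of code of your own. Each camera call takes 0.05 s, during which the arm holds its last target.

## Working session

There is one attempt and no reset: what is moved stays moved. The work goes in short steps, Python scripts to look and compute and a tool call to move; the robot and the scene stay as the last step left them, time stands still between calls to the robot, and variables do not carry over. Pictures are saved under pics/ and viewed, and the job is handed in when it is done.

Besides the shell and the picture viewer there is one more tool, called after "Request:" as name([rows], argument=value, ...), one row to a line, values as JSON. drive_tool: Moves the arm, as the interface text tells. Its arguments: {"type":"object","properties":{"increments":{"type":"array"},"squeeze":{"type":"number"}},"required":["increments"]}

```bash
mkdir -p pics; python3 - <<'E'
from station import ctrl
import cv2
for n in ["scene","side","wrist"]:
    c=ctrl.calibration(n); print(n,c)
    im=ctrl.camera(n); cv2.imwrite(f"pics/{n}0.png",im[:,:,::-1])
print(ctrl.get_obs())
E
```

```text
scene {'fx': 462.2385126189311, 'fy': 462.2385126189311, 'cx': 258.7533921578341, 'cy': 181.92758127514278, 'rvec': array([ 1.98036688,  1.28701589, -0.56355042]), 'tvec': array([-0.25656955, -0.18074541,  1.79330852])}
side {'fx': 430.1203003657903, 'fy': 430.1203003657903, 'cx': 254.06836898349457, 'cy': 190.23585344679222, 'rvec': array([ 2.13044758, -0.79232091,  0.39939039]), 'tvec': array([-0.3030191 ,  0.33239744,  0.88134229])}
wrist {'fx': 307.6881796999711, 'fy': 307.6881796999711, 'cx': 252.34066891263666, 'cy': 190.72688474237003, 'rvec': array([-2.88293517e+00, -7.89765873e-04,  1.73322047e-03]), 'tvec': array([-0.54916414, -0.02678018,  0.39031461])}
{'time_s': 0.15, 'qpos': array([-6.65796759e-02,  3.00356927e-01,  1.52145220e+00,  1.01454543e-05,
        1.32068770e+00, -6.65715462e-02]), 'joint_vel': array([ 0.00060575, -0.00122572, -0.00235163, -0.00013427, -0.00156802,
        0.00051257]), 'tau': array([-2.50185103e-04, -5.31960297e+01, -3.52822959e+01,  7.07691838e-02,
        2.35654798e-02, -3.66386917e-05]), 'ee_pos': array([5.49791507e-01, 2.48661441e-05, 1.99603480e-01]), 'eef_rot': array([-3.14152270e+00,  9.01514682e-04, -1.06136856e-05]), 'force': array([ 0.22709264, -0.51674403,  0.45964493]), 'moment': array([ 0.00345557, -0.02937364,  0.00635969]), 'grip_width': 0.09411714601131378}
```

View pics/scene0.png

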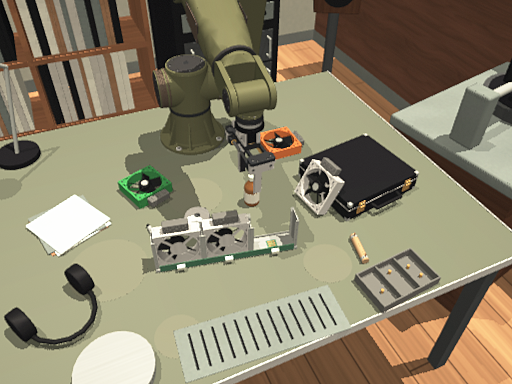

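View pics/side0.png

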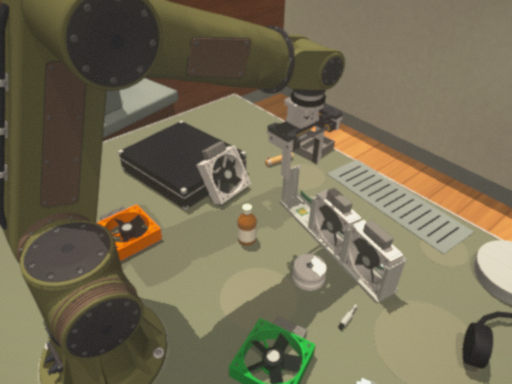

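View pics/wrist0.png

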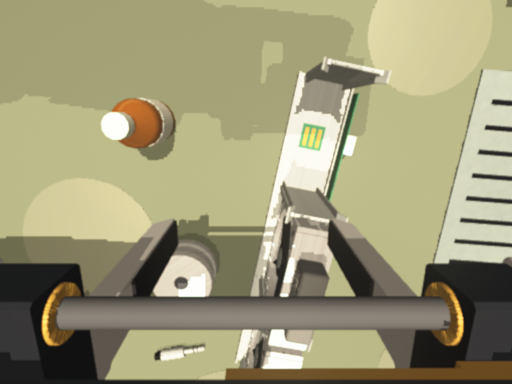

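Candidates for the loose module:
- Grey fan leaning on the case: scene (320,187), side (224,172).
- Fitted modules: scene (177,242) and (225,235), side (330,225) and (370,260).
- Green look-alike: scene (146,185).
- Orange look-alike: scene (280,142).

The description fits the grey leaning one. I'll check it in close crops.

```bash
cat > h.py <<'E'
import numpy as np, cv2
from station import ctrl
def RT(c): return cv2.Rodrigues(np.array(c['rvec']))[0], np.array(c['tvec'])
def ray(c,u,v):
    R,t=RT(c); d=R.T@np.array([(u-c['cx'])/c['fx'],(v-c['cy'])/c['fy'],1]); return -R.T@t, d/np.linalg.norm(d)
def plane(c,u,v,z):
    o,d=ray(c,u,v); return o+d*(z-o[2])/d[2]
def tri(l):
    A=np.zeros((3,3));b=np.zeros(3)
    for c,u,v in l:
        o,d=ray(c,u,v);P=np.eye(3)-np.outer(d,d);A+=P;b+=P@o
    x=np.linalg.solve(A,b); return x,[np.linalg.norm((np.eye(3)-np.outer(ray(*q)[1],ray(*q)[1]))@(x-ray(*q)[0])) for q in l]
def proj(c,p):
    R,t=RT(c); q=R@np.array(p)+t; return c['cx']+c['fx']*q[0]/q[2], c['cy']+c['fy']*q[1]/q[2]
def crop(src,dst,x0,y0,x1,y1,s):
    im=cv2.imread(src)[y0:y1,x0:x1]; cv2.imwrite(dst,cv2.resize(im,None,fx=s,fy=s,interpolation=cv2.INTER_CUBIC))
E
python3 - <<'E'
from h import *
crop("pics/scene0.png","pics/c1.png",285,140,385,225,8)
crop("pics/side0.png","pics/c2.png",180,130,270,215,8)
crop("pics/scene0.png","pics/c3.png",140,190,310,280,4)
E
```

```text
(no output)
```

View pics/c1.png

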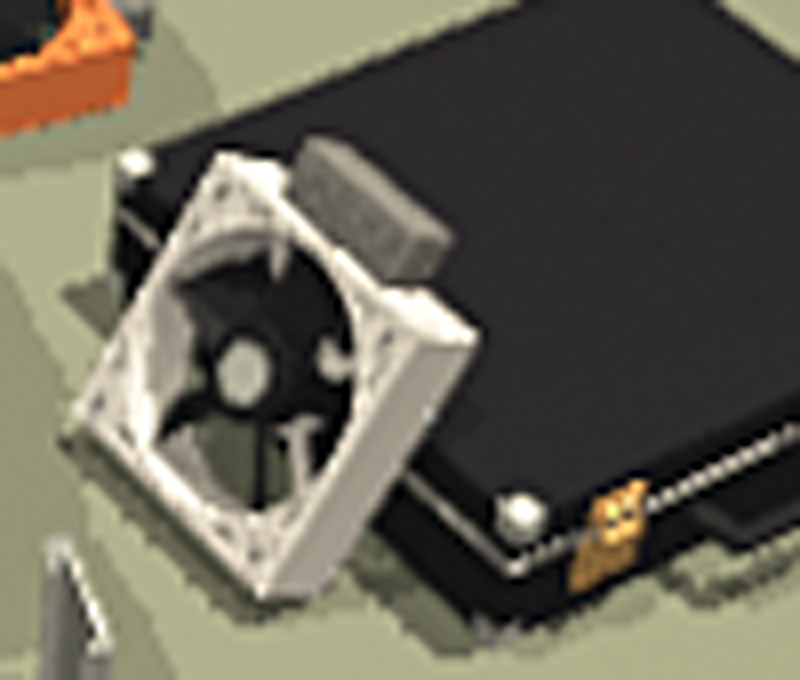

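View pics/c2.png

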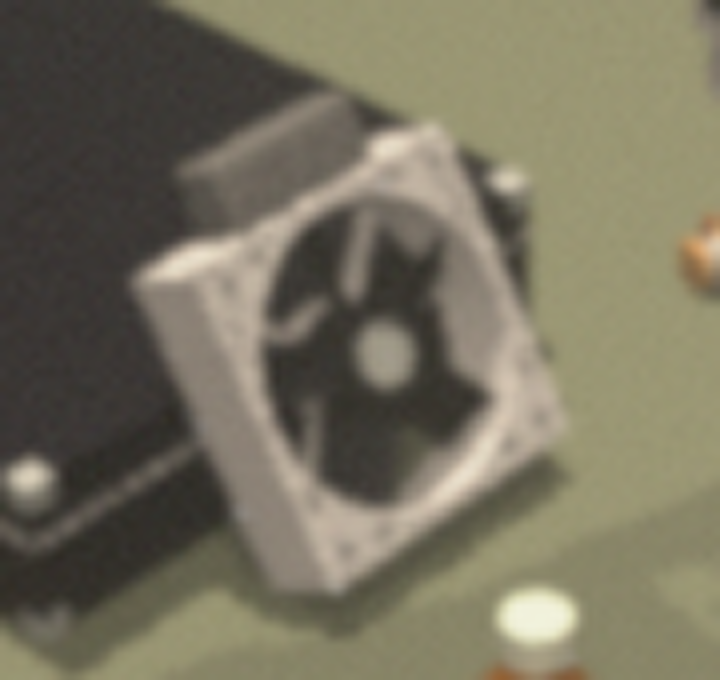

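View pics/c3.png

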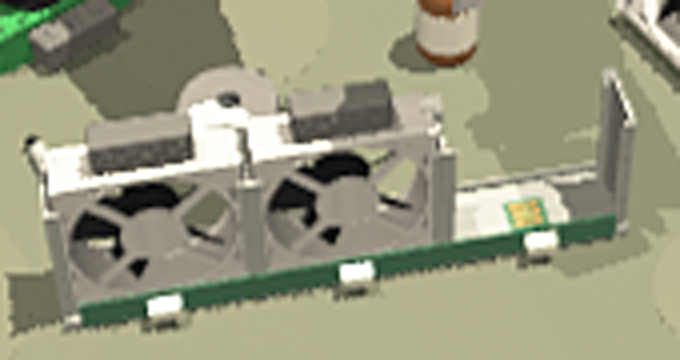

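Both crops confirm it: a grey module with its open front facing up and away from the case, and its tab against the case top. All four front corners show in both views. The vacant bay is the +y end, with brass at scene (271,243) and wrist (312,137).

```bash
cat > m1.py <<'E'
from h import *
cs,cd=ctrl.calibration("scene"),ctrl.calibration("side")
f=lambda p,ox,oy,s:((p[0]+.5)/s-.5+ox,(p[1]+.5)/s-.5+oy)
S=dict(A=(225,155),B=(398,300),C=(80,412),D=(268,597),hub=(243,372))
D=dict(A=(440,130),B=(205,262),C=(565,425),D=(337,592),hub=(387,352))
P={}
for k in S:
    P[k],r=tri([(cs,*f(S[k],285,140,8)),(cd,*f(D[k],180,130,8))]); print(k,P[k].round(4),np.round(r,4))
A,B,C,Dd=[P[k] for k in "ABCD"]
print("w",np.linalg.norm(A-B),np.linalg.norm(C-Dd),"h",np.linalg.norm(A-C),np.linalg.norm(B-Dd))
# rigid fit with model
M=np.array([[-.019,.064,.126],[-.019,-.064,.126],[-.019,.064,0],[-.019,-.064,0],[-.016,0,.063]])
Q=np.array([A,B,C,Dd,P['hub']]); w=np.array([1,1,1,1,1.])
mc=M.mean(0);qc=Q.mean(0);U,_,V=np.linalg.svd((M-mc).T@(Q-qc)); R=V.T@np.diag([1,1,np.linalg.det(V.T@U.T)])@U.T
t=qc-R@mc
print(R.round(3),"origin",t.round(4)); print("res",((M@R.T+t)-Q).round(4))
print("grip",R@[0,0,.14]+t, "tilt",np.degrees(np.arccos(R[2,2])),"yawx",np.degrees(np.arctan2(R[1,0],R[0,0])),"yaw y", np.degrees(np.arctan2(R[1,1],R[0,1])))
E
python3 m1.py
python3 - <<'E'
from h import *
crop("pics/side0.png","pics/c4.png",270,170,410,300,5)
crop("pics/wrist0.png","pics/c5.png",230,40,400,240,3)
E
```

```text
A [0.5163 0.2193 0.186 ] [0.0059 0.0059]
B [0.4977 0.3292 0.0722] [0.0039 0.0039]
C [0.5254 0.1619 0.0867] [0.0033 0.0033]
D [ 0.5133  0.2754 -0.0638] [0.0045 0.0045]
hub [0.5148 0.2445 0.0732] [0.0006 0.0006]
w 0.15930736699138842 0.1888492906212407 h 0.11506799655111784 0.14704315222362296
[[-0.986  0.112 -0.124]
 [-0.166 -0.764  0.624]
 [-0.025  0.635  0.772]] origin [0.5032 0.2037 0.0218]
res [[-0.0028  0.0173 -0.0259]
 [ 0.0013  0.0052  0.0066]
 [ 0.0037 -0.0039 -0.0238]
 [ 0.0015 -0.0196  0.0454]
 [-0.0037  0.0012 -0.0024]]
grip [0.48578879 0.291019   0.12985456] tilt 39.48445410437824 yawx -170.45124311660766 yaw y -81.62602340100713
```

View pics/c4.png

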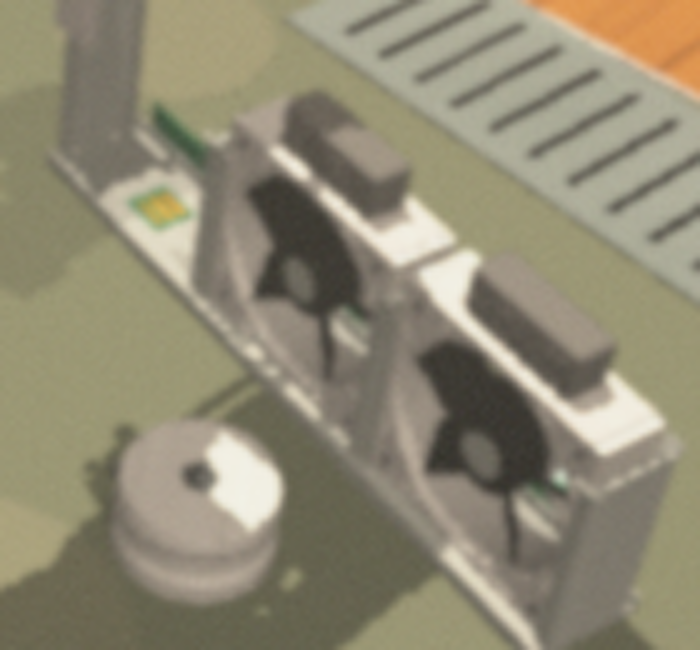

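View pics/c5.png

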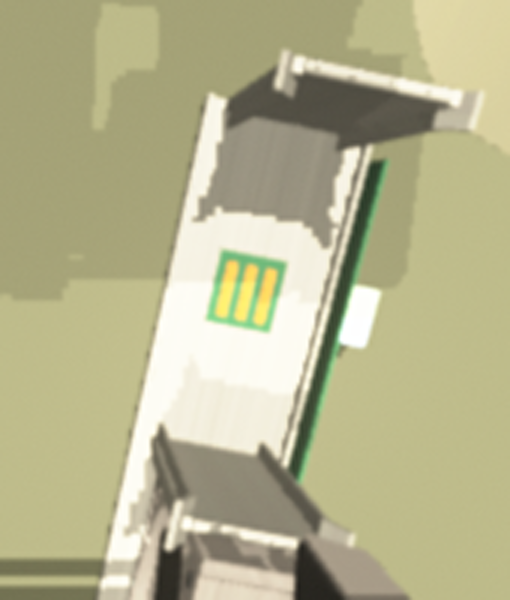

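I matched the corners the wrong way round, since the two cameras see opposite flanks. I'll swap left and right.

```bash
sed -i 's/^D=dict.*/D=dict(B=(440,130),A=(205,262),D=(565,425),C=(337,592),hub=(387,352))/' m1.py; python3 m1.py
python3 - <<'E'
from h import *
for n in ["scene","side","wrist"]:
    c=ctrl.calibration(n);R,t=RT(c);print(n,(-R.T@t).round(3))
E
```

```text
A [0.4521 0.2651 0.1306] [0.0001 0.0001]
B [0.5636 0.2755 0.1359] [0.0025 0.0025]
C [0.4579 0.2046 0.0172] [0.0004 0.0004]
D [0.5828 0.2236 0.0181] [0.001 0.001]
hub [0.5148 0.2445 0.0732] [0.0006 0.0006]
w 0.11210563713520258 0.12640233703738982 h 0.12860757971228454 0.13017741048051415
[[-0.099 -0.991 -0.088]
 [ 0.891 -0.128  0.437]
 [-0.444 -0.035  0.895]] origin [0.5179 0.2315 0.0104]
res [[-0.0068 -0.0036 -0.0011]
 [ 0.0086  0.0022 -0.002 ]
 [-0.0015  0.0018 -0.0006]
 [ 0.0004 -0.0008  0.003 ]
 [-0.0008  0.0003  0.0007]]
grip [0.505676   0.29266278 0.13576083] tilt 26.445227553508158 yawx 96.34882760460854 yaw y -172.66392410386914
scene [ 1.434 -0.384  1.054]
side [-0.098 -0.556  0.812]
wrist [0.55  0.074 0.384]
```

```bash
python3 - <<'E'
from h import *
c=ctrl.calibration("wrist")
f=lambda p,ox,oy,s:((p[0]+.5)/s-.5+ox,(p[1]+.5)/s-.5+oy)
g=lambda p,z:plane(c,*f(p,230,40,3),z)
print("pad",g((247,290),.004), [g(p,.004) for p in [(223,252),(287,263),(270,331),(207,319)]])
for z in (0,.003,.01):
  a,b=g((205,100),z),g((107,560),z); d=a-b; print("edge",z,a,b,np.degrees(np.arctan2(-d[0],d[1])))
a,b=g((384,160),0.005),g((302,478),0.005); d=a-b; print("green",np.degrees(np.arctan2(-d[0],d[1])))
a,b=g((285,55),.115),g((480,95),.115); d=b-a; print("end plate",a,b,np.degrees(np.arctan2(d[1],d[0])))
a,b=g((175,505),.118),g((350,535),.118); d=b-a; print("mid plate",a,b,np.degrees(np.arctan2(d[1],d[0])))
cd=ctrl.calibration("side");cs=ctrl.calibration("scene")
print("pad side",plane(cd,*f((162,207),270,170,5),.004),"pad scene",plane(cs,*f((527,213),140,190,4),.004))
# tab tops in side: corners
print("bottle",plane(c,118,125,.115),plane(cd,247,208,.115))
print("puck",plane(cd,310,265,.044))
E
```

```text
pad [0.62193736 0.04234973 0.004     ] [array([0.61153459, 0.0574439 , 0.004     ]), array([0.63752698, 0.05311675, 0.004     ]), array([0.63221719, 0.02570802, 0.004     ]), array([0.60614578, 0.0306059 , 0.004     ])]
edge 0 [0.60265002 0.11527971 0.        ] [ 0.56654864 -0.0763153   0.        ] -10.67087182322815
edge 0.003 [0.60223531 0.11495808 0.003     ] [ 0.56641628 -0.07513842  0.003     ] -10.670871823228131
edge 0.01 [0.60126763 0.11420761 0.01      ] [ 0.56610744 -0.07239236  0.01      ] -10.670871823228142
green -10.326619594439995
end plate [0.60791734 0.11437199 0.115     ] [0.6617176  0.10425201 0.115     ] -10.65301396521574
mid plate [ 0.58168287 -0.0122806   0.118     ] [ 0.63527709 -0.02183744  0.118     ] -10.110618891088361
pad side [0.62149806 0.04269171 0.004     ] pad scene [0.620936  0.0421565 0.004    ]
bottle [0.43447704 0.06114774 0.115     ] [0.42676401 0.05661507 0.115     ]
puck [ 0.46026454 -0.13377647  0.044     ]
```

Fits:
- Loose module: hub at (0.515,0.2445,0.073), heading about 98°, tilt 30°.
- Bay: (0.6215,0.0425), yaw about -10.6°.

I'm moving to a hover along the module's axis and will look again from there.

Request:
drive_tool([
  [[0,0,0],[-5,-40,-40],0.8],
  [[0,0,0],[-10,-50,-30],0.8],
  [[0,0,0],[-10,-55,-20],0.8],
  [[0,0,-9.8],[0,-55,0],0.8],
  [[0,0,-9.8],[0,0,0],0.8],
  [[0,0,-9.8],[0,0,0],0.8],
  [[0,0,-9.8],[0,0,0],0.8],
  [[0,0,-9.8],[0,0,0],0.8],
  [[0,0,-9.8],[0,0,0],0.8],
  [[0,0,-9.8],[0,0,0],0.8],
  [[0,0,-9.8],[0,0,0],0.8],
  [[0,0,-9.8],[0,0,0],0.8],
  [[0,0,-9.8],[0,0,0],0.8],
  [[0,0,0],[0,0,0],0.8],
])

```text
time_s: 1.9
ee_pos: [0.5249, 0.2, 0.2898]
eef_rot: [-3.141, 0.0, 1.709]
force: [0.0, -0.3, 0.2]
grip_width: 0.0751
```

Request:
drive_tool([
  [[0,-10,0],[50,0,0],0.8],
  [[0,-10,0],[55,0,0],0.8],
  [[0,-10,0],[40,-4,0],0.8],
  [[0,0,0],[0,0,0],0.8],
])

```text
time_s: 2.4
ee_pos: [0.4991, 0.3435, 0.2617]
eef_rot: [-3.136, 0.53, 1.715]
force: [0.1, -1.4, -0.2]
grip_width: 0.0748
```

```bash
python3 - <<'E'
from h import *
o=ctrl.get_obs(); print(o['ee_pos'],o['eef_rot'],o['qpos'].round(2))
c=ctrl.calibration("wrist"); im=ctrl.camera("wrist"); cv2.imwrite("pics/w1.png",im[:,:,::-1]); np.savez("w1.npz",**c)
print(ctrl.get_obs()['time_s'])
E
```

```text
[0.49909955 0.34349693 0.26174365] [-3.13632389  0.52994     1.71519763] [ 0.73  0.59  1.05 -0.44  1.79 -1.01]
2.45
```

View pics/w1.png

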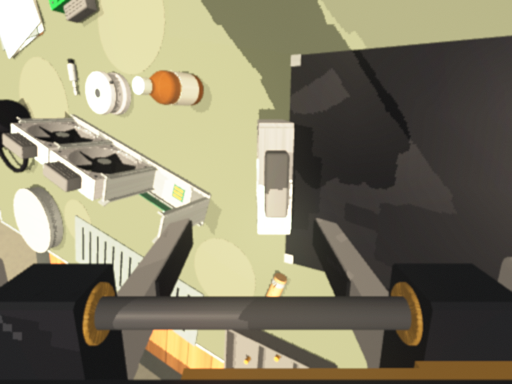

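The wrist view looks nearly along the module's axis. The shell top spans about (257..294, 122..234), with the tab near (277,183).

```bash
python3 - <<'E'
from h import *
crop("pics/w1.png","pics/c6.png",240,105,310,250,4.1)
E
python3 -c "
from h import *
crop('pics/w1.png','pics/c6.png',240,105,340,250,4)"
```

```text
(no output)
```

View pics/c6.png

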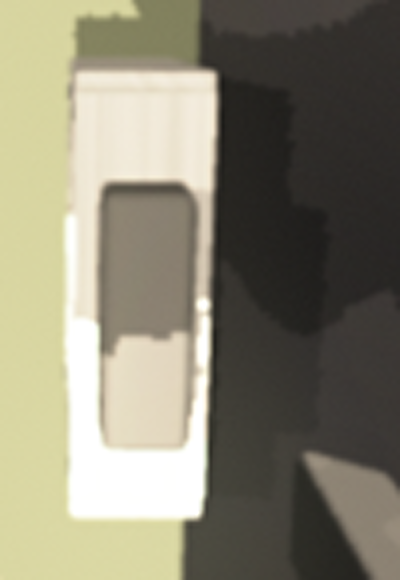

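```bash
cat > m2.py <<'E'
from h import *
from scipy.optimize import least_squares
cs,cd=ctrl.calibration("scene"),ctrl.calibration("side"); cw=dict(np.load("w1.npz"))
f=lambda p,ox,oy,s:((p[0]+.5)/s-.5+ox,(p[1]+.5)/s-.5+oy)
obs=[]
S=dict(C=(80,412),D=(268,597),hub=(243,372)); D=dict(D=(565,425),C=(337,592),hub=(387,352))
M=dict(C=(-.019,.064,0),D=(-.019,-.064,0),hub=(-.016,0,.063))
for k in S: obs+=[(cs,f(S[k],285,140,8),M[k]),(cd,f(D[k],180,130,8),M[k])]
W=[((101,187),(-.012,.035,.154)),((193,187),(.012,.035,.154)),((188,448),(.012,-.035,.154)),((103,448),(-.012,-.035,.154)),
   ((74,88),(-.019,.064,.126)),((217,88),(.019,.064,.126)),((203,518),(.019,-.064,.126)),((69,518),(-.019,-.064,.126))]
for p,m in W: obs.append((cw,f(p,240,105,4),m))
def RR(psi,th):
    c,s=np.cos(psi),np.sin(psi);h=np.array([c,s,0]);u=np.array([0,0,1.])
    x=h*np.cos(th)-u*np.sin(th); z=h*np.sin(th)+u*np.cos(th); return np.stack([x,np.cross(z,x),z],1)
def pose(v):
    R=RR(v[2],v[3]); return R,np.array([v[0],v[1],.019*np.sin(v[3])])
def res(v):
    R,t=pose(v); return np.concatenate([np.subtract(proj(c,R@np.array(m)+t),p) for c,p,m in obs]+[[(v[3]-np.pi/6)*200]])
s=least_squares(res,[.518,.23,np.radians(98),np.pi/6],loss='soft_l1')
R,t=pose(s.x); print(s.x[:2],np.degrees(s.x[2:])); print(s.fun[:-1].reshape(-1,2).round(1))
print("grip",R@[0,0,.14]+t)
o=ctrl.get_obs(); from scipy.spatial.transform import Rotation as Ro
Rt=Ro.from_euler('xyz',o['eef_rot']).as_matrix()
Rd=np.stack([R[:,0],-R[:,1],-R[:,2]],1)
print("turn deg (tool)",np.degrees(Ro.from_matrix(Rt.T@Rd).as_rotvec()))
for h in (.2,.147):
    print("shift in desired axes mm to z_m",h,1000*Rd.T@(R@[0,0,h]+t-o['ee_pos']))
E
python3 m2.py
```

```text
[0.51750341 0.22770362] [98.64131645 29.91706176]
[[-0.9 -0.3]
 [ 0.2  0.1]
 [-0.4 -0.1]
 [ 0.9  0.4]
 [ 0.2  0.1]
 [ 0.   0.4]
 [ 0.   0.7]
 [ 1.1  0.6]
 [ 0.7  1.6]
 [-0.8  1.7]
 [-0.5 -5.1]
 [-0.5 -5.3]
 [-0.1 -0.4]
 [ 0.8 -0.3]]
grip [0.50701241 0.29673542 0.13082093]
turn deg (tool) [-0.40267464  0.20858312 -0.50022111]
shift in desired axes mm to z_m 0.2 [27.13358794 -0.1370829  78.22870651]
shift in desired axes mm to z_m 0.147 [ 27.13358794  -0.1370829  131.22870651]
```

Residuals are under 1 px, apart from two shell corners I misread. Next I approach along the tab axis.

Request:
drive_tool([
  [[-0.4,0.2,-0.5],[27,0,20],0.8],
  [[0,0,0],[0,0,38],0.75],
  [[0,0,0],[0,0,20],0.7],
  [[0,0,0],[0,0,0],0.7],
  [[0,0,0],[0,0,0],0.7],
])

```text
time_s: 3.08
ee_pos: [0.5045, 0.3245, 0.1875]
eef_rot: [3.136, 0.518, 1.717]
force: [-0.2, 0.7, 0.1]
grip_width: 0.0654
```

```bash
sed -i 's/((74,88)/((74,68)/; s/((217,88)/((217,68)/' m2.py; python3 m2.py | tail -5; python3 - <<'E'
from h import *
im=ctrl.camera("wrist"); cv2.imwrite("pics/w2.png",im[:,:,::-1])
E
```

```text
[ 0.9 -0.6]]
grip [0.50667599 0.29670434 0.13083257]
turn deg (tool) [ 0.15589683 -0.20718678 -0.25081752]
shift in desired axes mm to z_m 0.2 [ 4.17536973 -2.02968373  2.96543834]
shift in desired axes mm to z_m 0.147 [ 4.17536973 -2.02968373 55.96543834]
```

View pics/w2.png

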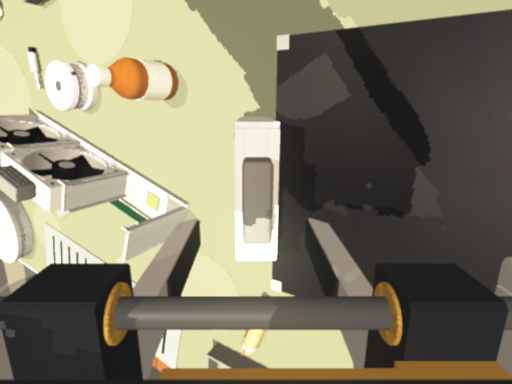

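The tab sits at columns 243..273, slightly right of the jaw centre (~252). That agrees with the computed +4 mm.

Request:
drive_tool([
  [[0.1,-0.2,-0.2],[4,-2,16],0.7],
  [[0,0,0],[0,0,20],0.7],
  [[0,0,0],[0,0,14],0.7],
  [[0,0,0],[0,0,6],0.7],
  [[0,0,0],[0,0,0],0.7],
], squeeze=30)

```text
time_s: 3.75
ee_pos: [0.5056, 0.3, 0.1351]
eef_rot: [-3.14, 0.524, 1.724]
force: [-0.2, 0.2, 0.5]
grip_width: 0.0657
```

```bash
python3 m2.py | tail -3; python3 - <<'E'
from h import *
im=ctrl.camera("wrist"); cv2.imwrite("pics/w3.png",im[:,:,::-1])
E
```

```text
turn deg (tool) [-0.03805002  0.10076524  0.12368672]
shift in desired axes mm to z_m 0.2 [ -0.86840368   0.56741601 -54.61913344]
shift in desired axes mm to z_m 0.147 [-0.86840368  0.56741601 -1.61913344]
```

View pics/w3.png

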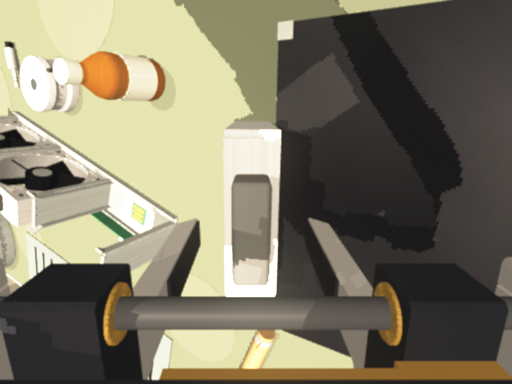

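Centred, with the tips about 2 mm above the shoulders. Closing now.

Request:
drive_tool([
  [[0,0,0],[-1,0,-1],0.5],
  [[0,0,0],[0,0,0],0.0],
  [[0,0,0],[0,0,0],0.0],
  [[0,0,0],[0,0,0],0.0],
  [[0,0,0],[0,0,0],0.0],
  [[0,0,0],[0,0,0],0.0],
], squeeze=40)

```text
time_s: 4.55
ee_pos: [0.5056, 0.2997, 0.1365]
eef_rot: [-3.14, 0.524, 1.725]
force: [0.4, 0.5, 0.4]
grip_width: 0.0219
```

Request:
drive_tool([
  [[0,0,0],[-6,0,-4],0.0],
  [[0,0,0],[-12,0,-12],0.0],
  [[0,0,0],[-20,0,-25],0.0],
  [[0,0,0],[-20,0,-35],0.0],
  [[0,0,0],[-20,0,-35],0.0],
  [[0,0,0],[0,0,0],0.0],
])

```text
time_s: 5.3
ee_pos: [0.5082, 0.288, 0.2753]
eef_rot: [3.137, 0.521, 1.721]
force: [1.0, -0.6, -4.7]
grip_width: 0.0221
```

```bash
python3 - <<'E'
from h import *
o=ctrl.get_obs();print(o['qpos'].round(2),o['force'])
im=ctrl.camera("side"); cv2.imwrite("pics/s4.png",im[:,:,::-1])
E
```

```text
[ 0.66  0.5   1.16 -0.46  1.73 -1.08] [ 1.02616438 -0.56264433 -4.67347473]
```

View pics/s4.png

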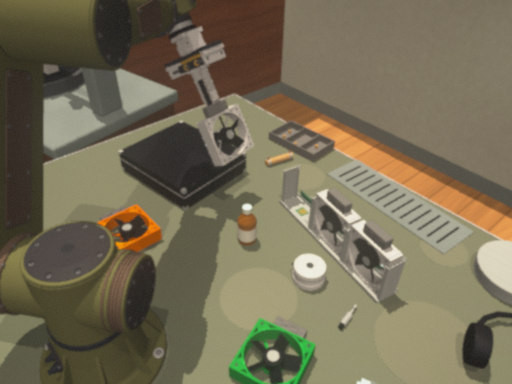

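Lifted cleanly. Next: level it, raise it, and turn it by about -109°.

Request:
drive_tool([
  [[0,10,0],[-10,0,-20],0],
  [[0,10,0],[-8,0,-20],0],
  [[0,9.8,0],[-4,0,-10],0],
  [[0,0,10],[0,0,0],0],
  [[0,0,10],[0,0,0],0],
  [[0,0,10],[0,0,0],0],
  [[0,0,10],[0,0,0],0],
  [[0,0,10],[0,0,0],0],
  [[0,0,10],[0,0,0],0],
  [[0,0,10],[0,0,0],0],
  [[0,0,10],[0,0,0],0],
  [[0,0,10],[0,0,0],0],
  [[0,0,10],[0,0,0],0],
  [[0,0,9],[0,0,0],0],
  [[0,0,0],[0,0,0],0],
])

```text
time_s: 7.22
ee_pos: [0.5077, 0.286, 0.3242]
eef_rot: [3.136, 0.003, -0.178]
force: [0.3, 0.0, -4.8]
grip_width: 0.0219
```

```bash
cat > to.py <<'E'
from h import *
import sys
from scipy.spatial.transform import Rotation as Ro
def to(pos,yaw):
    o=ctrl.get_obs();Rt=Ro.from_euler('xyz',o['eef_rot']).as_matrix()
    Rd=Ro.from_euler('xyz',[np.pi,0,np.radians(yaw)]).as_matrix()
    print("turn",np.degrees(Ro.from_matrix(Rt.T@Rd).as_rotvec()).round(2),"shift(cur axes)",(1000*Rt.T@(np.array(pos)-o['ee_pos'])).round(1),"q",o['qpos'].round(2),"F",o['force'].round(1))
if __name__=="__main__": a=[float(x) for x in sys.argv[1:]]; to(a[:3],a[3])
E
python3 to.py .6215 .0425 .30 -10.6
```

```text
turn [0.33 0.15 0.39] shift(cur axes) [155.2 219.3  25.1] q [ 0.45  0.32  1.21 -0.    1.62  0.63] F [ 0.3  0.  -4.8]
```

Request:
drive_tool([
  [[0.3,0.1,0.4],[20,20,2],0],
  [[0,0,0],[30,45,2],0],
  [[0,0,0],[35,50,2],0],
  [[0,0,0],[35,50,2],0],
  [[0,0,0],[25,35,2],0],
  [[0,0,0],[10,19,2],0],
  [[0,0,0],[0,0,0],0],
  [[0,0,0],[0,0,0],0],
])

```text
time_s: 8.22
ee_pos: [0.6197, 0.0438, 0.3139]
eef_rot: [-3.14, -0.001, -0.184]
force: [0.4, -0.4, -3.5]
grip_width: 0.0216
```

```bash
python3 to.py .6215 .0425 .30 -10.6; python3 - <<'E'
from h import *
for n in ["wrist","scene","side"]:
    c=ctrl.calibration(n); np.savez(f"k5{n}.npz",**c)
    im=ctrl.camera(n); cv2.imwrite(f"pics/{n}5.png",im[:,:,::-1])
crop("pics/scene5.png","pics/c7.png",140,130,310,270,4)
crop("pics/side5.png","pics/c8.png",250,100,400,250,4)
E
```

```text
turn [-0.1  -0.06  0.08] shift(cur axes) [ 2.   1.  13.9] q [0.01 0.41 1.11 0.   1.62 0.19] F [ 0.4 -0.4 -3.5]
```

View pics/wrist5.png

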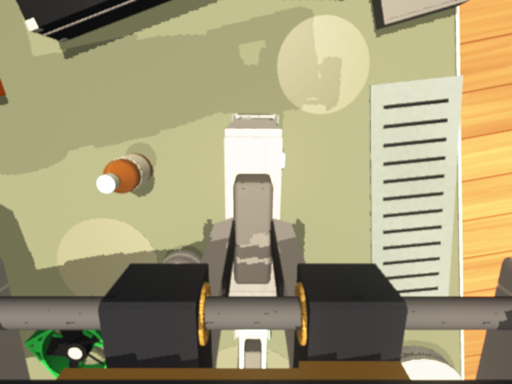

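View pics/c7.png

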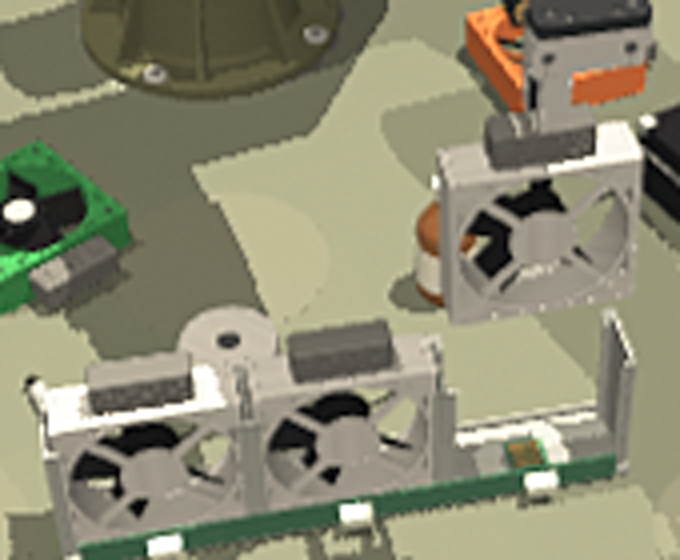

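View pics/c8.png

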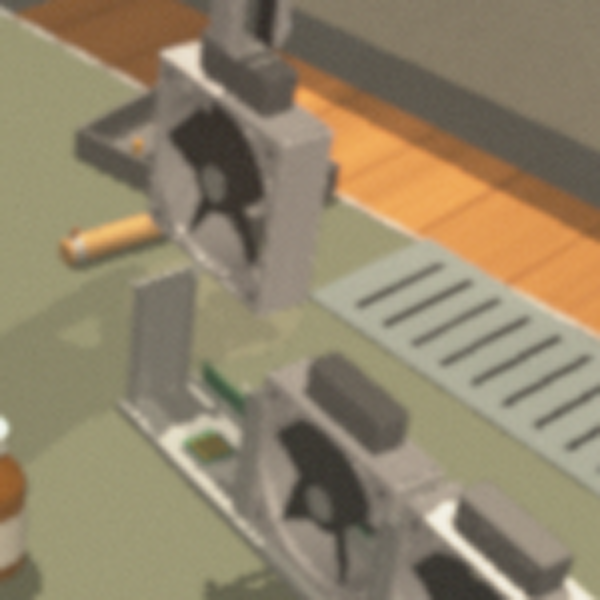

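Orientation is right: struts away from the robot, open side to the robot. I'll fit the module's pose in the hand from its visible corners, with the bay's own corners as reference.

```bash
cat > m3.py <<'E'
from h import *
from scipy.optimize import least_squares
from scipy.spatial.transform import Rotation as Ro
o=ctrl.get_obs()
cs,cd,cw=[dict(np.load(f"k5{n}.npz")) for n in ("scene","side","wrist")]
f=lambda p,ox,oy,s:((p[0]+.5)/s-.5+ox,(p[1]+.5)/s-.5+oy)
obs=[]
for p,m in [((452,321),(.019,-.064,0)),((634,292),(.019,.064,0)),((442,183),(.019,-.064,.126)),((640,158),(.019,.064,.126)),((541,237),(.019,0,.063))]: obs.append((cs,f(p,140,130,4),m))
for p,m in [((165,47),(-.019,.064,.126)),((268,133),(-.019,-.064,.126)),((264,310),(-.019,-.064,0)),((213,183),(-.016,0,.063)),((328,137),(.019,-.064,.126)),((318,300),(.019,-.064,0))]: obs.append((cd,f(p,250,100,4),m))
for p,m in [((235,176),(-.012,.035,.154)),((272,176),(.012,.035,.154)),((225,128),(-.019,.064,.126)),((282,128),(.019,.064,.126))]: obs.append((cw,p,m))
def res(v):
    R=Ro.from_euler('xyz',v[3:]).as_matrix(); return np.concatenate([np.subtract(proj(c,R@np.array(m)+v[:3]),p) for c,p,m in obs])
s=least_squares(res,[.62,.044,.17,0,0,-.185],loss='soft_l1')
print(s.x[:3],np.degrees(s.x[3:])); print(s.fun.reshape(-1,2).round(1))
R=Ro.from_euler('xyz',s.x[3:]).as_matrix()
g=R@[0,0,.14]+s.x[:3]; print("grip",g); Rt=Ro.from_euler('xyz',o['eef_rot']).as_matrix(); print("grip in tool mm",1000*Rt.T@(g-o['ee_pos']))
E
python3 m3.py
```

```text
[0.61746438 0.04014059 0.16922689] [ -1.7167273   -0.09138047 -12.45803437]
[[-1.9  0.1]
 [-1.8  2. ]
 [ 2.2 -1.1]
 [ 1.4  0.2]
 [ 0.4  1.2]
 [-1.1  1. ]
 [ 3.   1.7]
 [-0.5  1.8]
 [ 0.5 -0.2]
 [ 1.2 -3.2]
 [-1.6  0.1]
 [-3.3  0.7]
 [ 0.7  2.1]
 [-0.4 -3.2]
 [ 0.8 -1.2]]
grip [0.61815122 0.04428411 0.30916387]
grip in tool mm [-1.70028426 -0.20072912  5.11552217]
```

```bash
python3 - <<'E'
from h import *
a=cv2.imread("pics/scene5.png")[150:215,240:310]; b=cv2.imread("pics/side5.png")[105:185,280:340]
a=cv2.resize(a,None,fx=8,fy=8,interpolation=cv2.INTER_CUBIC); b=cv2.resize(b,None,fx=7,fy=7,interpolation=cv2.INTER_CUBIC)
cv2.imwrite("pics/c9.png",a);cv2.imwrite("pics/c10.png",b)
crop("pics/wrist5.png","pics/c11.png",200,100,310,300,3)
E
```

```text
(no output)
```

View pics/c9.png

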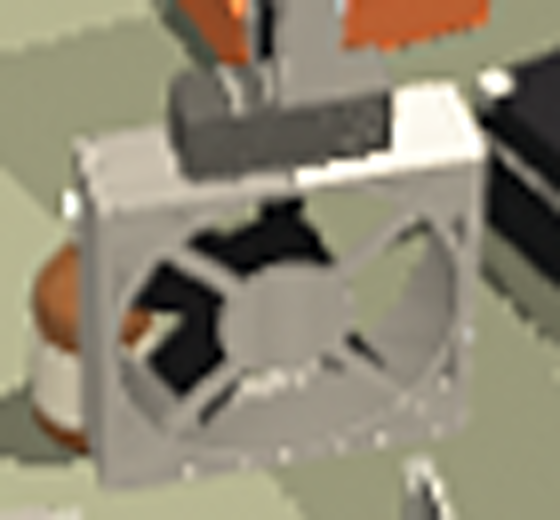

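View pics/c10.png

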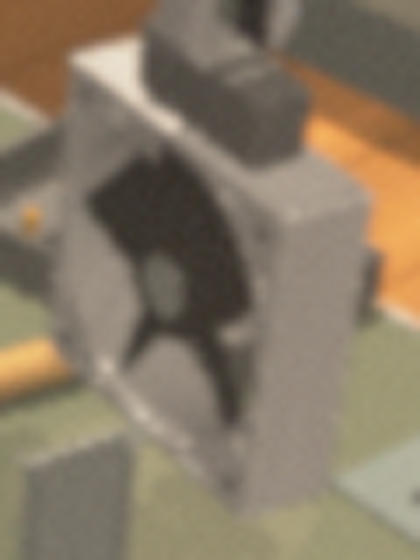

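View pics/c11.png

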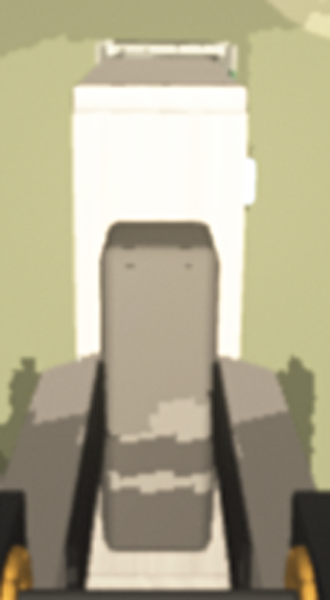

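```bash
python3 - <<'E'
s=open('m3.py').read()
i=s.index("for p,m in");j=s.index("def res")
s=s[:i]+'''
for p,m in [((105,488),(.019,-.064,0)),((468,425),(.019,.064,0)),((105,212),(.019,-.064,.126)),((484,165),(.019,.064,.126)),((290,312),(.019,0,.063))]: obs.append((cs,f(p,240,150,8),m))
for p,m in [((73,68),(-.019,.064,.126)),((280,222),(-.019,-.064,.126)),((240,512),(-.019,-.064,0)),((165,285),(-.016,0,.063)),((370,197),(.019,-.064,.126)),((330,492),(.019,-.064,0))]: obs.append((cd,f(p,280,105,7),m))
for p,m in [((105,548),(-.012,-.035,.154)),((210,548),(.012,-.035,.154)),((103,248),(-.012,.035,.154)),((215,248),(.012,.035,.154)),((73,88),(-.019,.064,.126)),((247,88),(.019,.064,.126))]: obs.append((cw,f(p,200,100,3),m))
'''+s[j:]
open('m3.py','w').write(s)
E
python3 m3.py
```

```text
[0.61734575 0.04526781 0.16571699] [  1.26589322   0.88235438 -11.13392566]
[[-0.   1. ]
 [-0.1  1.2]
 [-0.6  1. ]
 [ 0.5 -0.8]
 [ 0.2  2.5]
 [ 0.  -1.6]
 [ 1.1  0.8]
 [-0.   2.3]
 [-0.3  0.7]
 [ 1.2  0.5]
 [-0.8  1. ]
 [-1.1  3. ]
 [ 0.5  3.1]
 [-1.1 -0.7]
 [ 2.1 -0.4]
 [-0.2 -1.1]
 [-0.1 -0.5]]
grip [0.61886332 0.04181691 0.30566622]
grip in tool mm [-0.5553954   2.10024293  8.61159121]
```

```bash
sed 's/^for p,m in \[((105,548).*$//' m3.py > m3b.py; python3 m3b.py; sed -i "s/^s=least.*/s=least_squares(lambda q:res(np.r_[q[:3],0,0,q[3]]),[.62,.044,.17,-.185],loss='soft_l1'); s.x=np.r_[s.x[:3],0,0,s.x[3]]/" m3b.py; python3 m3b.py
```

```text
[0.61767357 0.04489726 0.16781639] [  0.80588851   0.04530398 -11.59626389]
[[-0.2  0.3]
 [-0.2  0.9]
 [-0.6 -0.4]
 [ 0.6 -1.6]
 [ 0.2  1.7]
 [-0.5 -2.1]
 [ 0.3 -0. ]
 [ 0.1  1.6]
 [-0.5  0.1]
 [ 0.5 -0.5]
 [-0.5  0.2]]
grip [0.61738618 0.04294611 0.3078025 ]
grip in tool mm [-2.21029248  1.25667256  6.47373453]
[0.61764515 0.04400888 0.16716087] [  0.          0.        -11.6460889]
[[-0.5  0.3]
 [-0.5  1.4]
 [-0.3 -0.5]
 [ 0.9 -1.2]
 [ 0.2  1.9]
 [-0.7 -1.7]
 [ 0.1 -0.3]
 [ 0.3  1.7]
 [-0.4  0.3]
 [ 0.3 -0.7]
 [-0.3  0.3]]
grip [0.61764515 0.04400888 0.30716087]
grip in tool mm [-2.15103673  0.16547669  7.11716701]
```

The estimates agree within about 1.5 mm. I'll move to just over the mouth and look at the alignment there.

Request:
drive_tool([
  [[0,0,0],[3,1,15],0],
  [[0,0,0],[0,0,15],0],
  [[0,0,0],[0,0,12],0],
  [[0,0,0],[0,0,0],0],
  [[0,0,0],[0,0,0],0],
])

```text
time_s: 9.0
ee_pos: [0.623, 0.0411, 0.2725]
eef_rot: [-3.14, -0.002, -0.186]
force: [0.7, 0.2, -4.0]
grip_width: 0.0217
```

```bash
python3 to.py .6215 .0425 .30 -10.6; python3 - <<'E'
from h import *
for n in ["wrist","scene","side"]:
    im=ctrl.camera(n); cv2.imwrite(f"pics/{n}6.png",im[:,:,::-1])
crop("pics/scene6.png","pics/c12.png",200,150,310,260,6)
crop("pics/side6.png","pics/c13.png",270,110,370,230,6)
crop("pics/wrist6.png","pics/c14.png",180,80,320,280,3)
E
```

```text
turn [-0.09 -0.12 -0.05] shift(cur axes) [ -1.7  -1.1 -27.5] q [0.01 0.43 1.18 0.   1.53 0.19] F [ 0.7  0.2 -4. ]
```

View pics/c12.png

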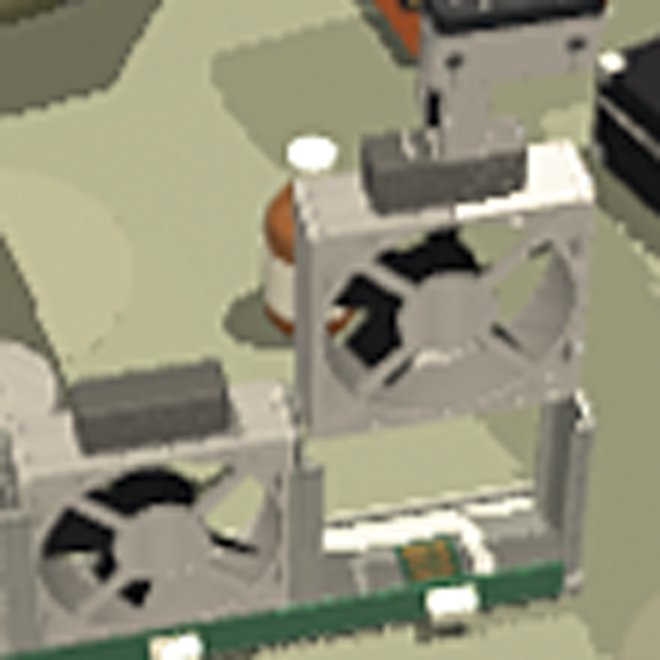

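View pics/c13.png

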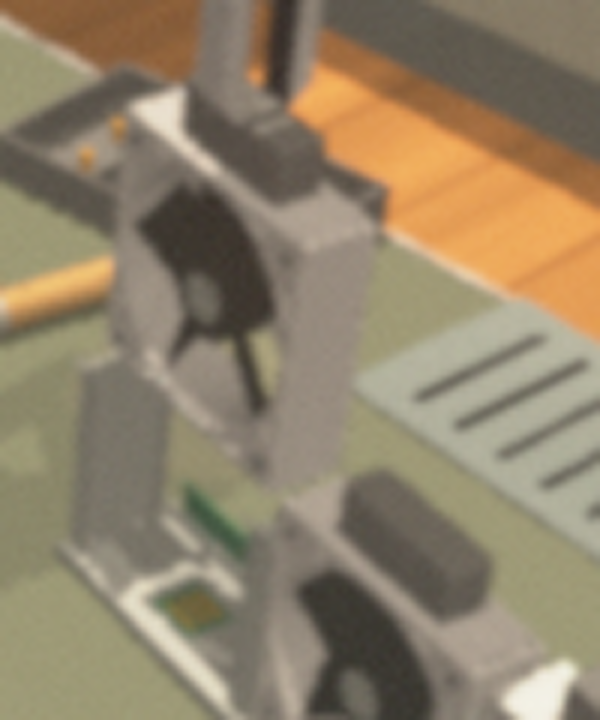

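View pics/c14.png

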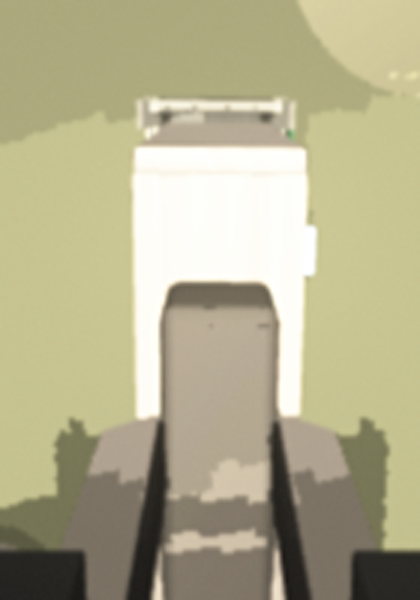

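```bash
python3 - <<'E'
from h import *
cs,cd,cw=[ctrl.calibration(n) for n in ("scene","side","wrist")]
f=lambda p,ox,oy,s:((p[0]+.5)/s-.5+ox,(p[1]+.5)/s-.5+oy)
y=np.radians(-10.6);X=np.array([np.cos(y),np.sin(y)]);Y=np.array([-X[1],X[0]])
zh=.1261
def pr(n,c,a,b,off):
    A=plane(c,*a,zh+.063)[:2];B=plane(c,*b,.066)[:2]
    d=A-B-136e-3*Y; print(n,"hang - bay, mm along cage x,y",1000*d@X,1000*d@Y, "bay",B-off*X+.136*Y)
pr("scene",cs,f((447,312),200,150,6),f((167,543),200,150,6),.019)
pr("side",cd,f((204,298),270,110,6),f((358,690),270,110,6),-.016)
# wrist end plate, z=.115 ; module shell top far corners z_m .126
g=lambda p,z:plane(cw,*f(p,180,80,3),z)[:2]
b=np.array([.6215,.0425])
for p in [(137,108),(295,104)]: v=g(p,.116)-b; print("endplate rel bay",1000*v@X,1000*v@Y)
for p in [(134,148),(307,148)]: v=g(p,zh+.126)-b; print("shell rel bay",1000*v@X,1000*v@Y)
for p in [(312,226),(312,274)]: v=g(p,.0)-b; print("white conn",1000*v@X,1000*v@Y)
E
```

```text
scene hang - bay, mm along cage x,y 0.6212618829890313 -4.182059158465231 bay [0.61609246 0.04478786]
side hang - bay, mm along cage x,y 0.6287383341033153 -5.867446634569354 bay [0.62209724 0.04607894]
endplate rel bay -27.27365739715744 66.61613792801604
endplate rel bay 29.35079843150291 67.98425720680379
shell rel bay -16.78254411075572 60.58989914791183
shell rel bay 20.868431532432357 60.57067702356207
white conn 48.63734154976971 7.585687538930634
white conn 49.25543517782836 -16.646548583129462
```

Relative offsets from the wrist, scene and side views: the module is about 2.7 mm low in cage y and about 1 mm forward in x. I'll correct that, then descend slowly while watching the force.

Request:
drive_tool([
  [[0,0,0],[-1,-2.5,0],0],
  [[0,0,0],[0,0,4],0],
  [[0,0,0],[0,0,4],0],
  [[0,0,0],[0,0,4],0],
  [[0,0,0],[0,0,4],0],
  [[0,0,0],[0,0,0],0],
])

```text
time_s: 9.9
ee_pos: [0.6223, 0.0437, 0.2556]
eef_rot: [-3.14, -0.001, -0.186]
force: [-0.5, -0.0, -3.9]
grip_width: 0.0217
```

```bash
python3 to.py .6215 .0425 .2585 -10.6; python3 - <<'E'
from h import *
for n in ["scene","side"]:
    im=ctrl.camera(n); cv2.imwrite(f"pics/{n}7.png",im[:,:,::-1])
a=cv2.imread("pics/scene7.png")[160:260,200:310]; cv2.imwrite("pics/c15.png",cv2.resize(a,None,fx=6,fy=6,interpolation=cv2.INTER_CUBIC))
crop("pics/side7.png","pics/c16.png",270,120,370,220,6)
E
```

```text
turn [-0.07 -0.04 -0.04] shift(cur axes) [-0.5  1.4 -2.9] q [0.01 0.44 1.21 0.   1.5  0.2 ] F [-0.5 -0.  -3.9]
```

View pics/c15.png

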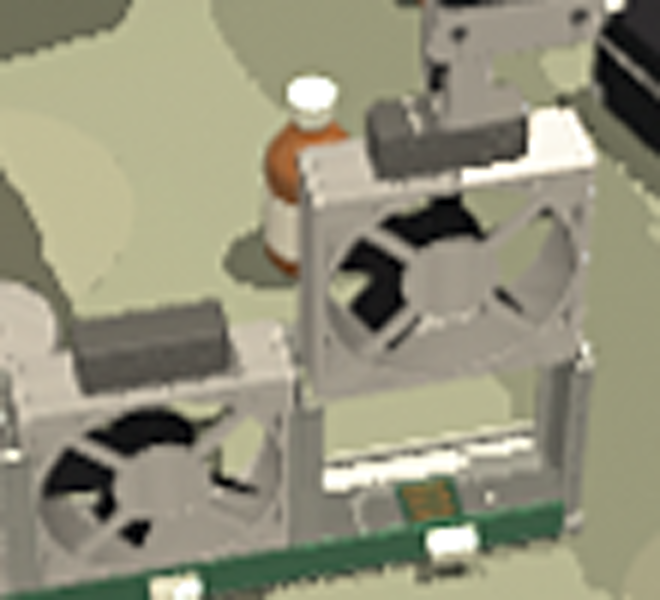

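View pics/c16.png

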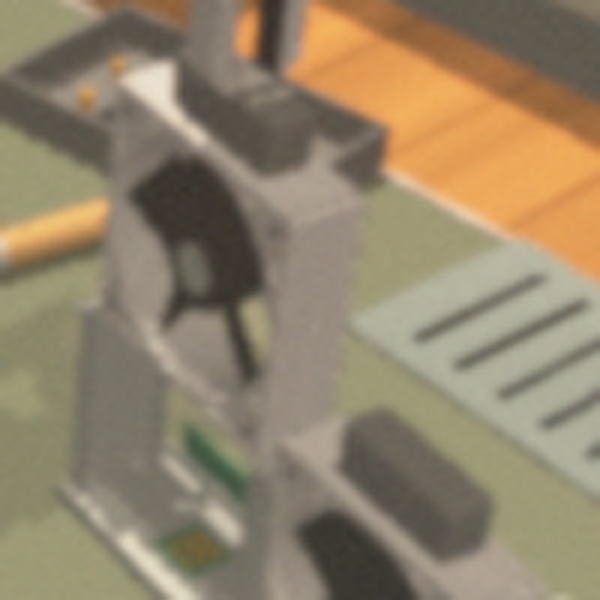

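The module's bottom is in the mouth with no contact force. Continuing down.

Request:
drive_tool([
  [[0,0,0],[0,0,5],0],
  [[0,0,0],[0,0,5],0],
  [[0,0,0],[0,0,5],0],
  [[0,0,0],[0,0,5],0],
  [[0,0,0],[0,0,0],0],
])

```text
time_s: 10.62
ee_pos: [0.6223, 0.0438, 0.2355]
eef_rot: [-3.14, -0.001, -0.186]
force: [0.7, 0.0, -4.1]
grip_width: 0.0218
```

Request:
drive_tool([
  [[0,0,0],[0,0,8],0],
  [[0,0,0],[0,0,8],0],
  [[0,0,0],[0,0,8],0],
  [[0,0,0],[0,0,8],0],
  [[0,0,0],[0,0,8],0],
  [[0,0,0],[0,0,0],0],
])

```text
time_s: 11.38
ee_pos: [0.6222, 0.0438, 0.1952]
eef_rot: [-3.14, -0.0, -0.186]
force: [0.5, -0.8, -3.7]
grip_width: 0.0218
```

Request:
drive_tool([
  [[0,0,0],[0,0,8],0],
  [[0,0,0],[0,0,8],0],
  [[0,0,0],[0,0,8],0],
  [[0,0,0],[0,0,7],0],
  [[0,0,0],[0,0,6],0],
  [[0,0,0],[0,0,3],0],
  [[0,0,0],[0,0,2],0],
  [[0,0,0],[0,0,0],0],
])

```text
time_s: 12.38
ee_pos: [0.6226, 0.0439, 0.154]
eef_rot: [-3.14, -0.001, -0.186]
force: [0.4, 0.4, -4.3]
grip_width: 0.0218
```

Request:
drive_tool([
  [[0,0,0],[0,0,2],0],
  [[0,0,0],[0,0,1.5],0],
  [[0,0,0],[0,0,1],0],
  [[0,0,0],[0,0,0],0],
])

```text
time_s: 12.88
ee_pos: [0.623, 0.0443, 0.1505]
eef_rot: [-3.139, -0.003, -0.186]
force: [-0.2, 2.9, 4.9]
grip_width: 0.0222
```

Request:
drive_tool([
  [[0,0,0],[0,0,1],0],
  [[0,0,0],[0,0,0],0],
])

```text
time_s: 13.12
ee_pos: [0.6233, 0.0446, 0.1502]
eef_rot: [-3.139, -0.004, -0.185]
force: [-1.7, 5.5, 10.2]
grip_width: 0.0224
```

```bash
python3 - <<'E'
from h import *
for n in ["scene","side"]:
    im=ctrl.camera(n); cv2.imwrite(f"pics/{n}8.png",im[:,:,::-1])
crop("pics/scene8.png","pics/c17.png",140,180,310,280,4)
crop("pics/side8.png","pics/c18.png",270,140,410,300,4)
print(ctrl.get_obs())
E
```

```text
{'time_s': 13.225, 'qpos': array([0.01184106, 0.5044193 , 1.3542873 , 0.00219079, 1.2781216 ,
       0.19663509]), 'joint_vel': array([-4.54631866e-05,  1.83545756e-03, -7.90439582e-04,  1.75265446e-04,
        5.00615831e-04,  4.25233443e-04]), 'tau': array([-3.54971543e+00, -5.75876713e+01, -3.07356942e+01, -1.40721828e+00,
       -2.24793744e-01, -1.40420880e-02]), 'ee_pos': array([0.62331396, 0.04456266, 0.1502531 ]), 'eef_rot': array([-3.13860179, -0.00426159, -0.18542748]), 'force': array([-0.22376293,  5.56249993, 10.38681712]), 'moment': array([ 1.17265395,  0.20986029, -0.06722145]), 'grip_width': 0.021860551007719338}
```

View pics/c17.png

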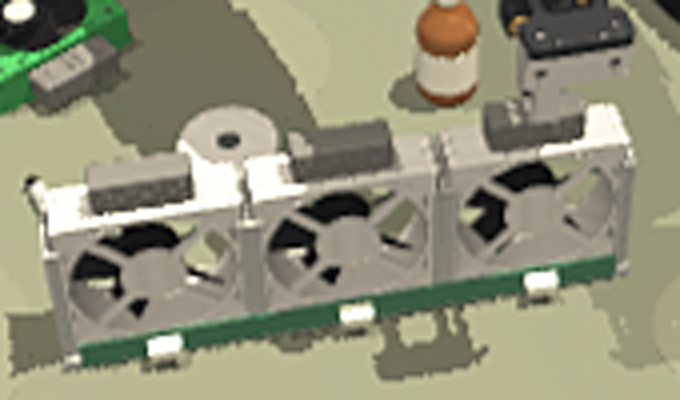

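View pics/c18.png

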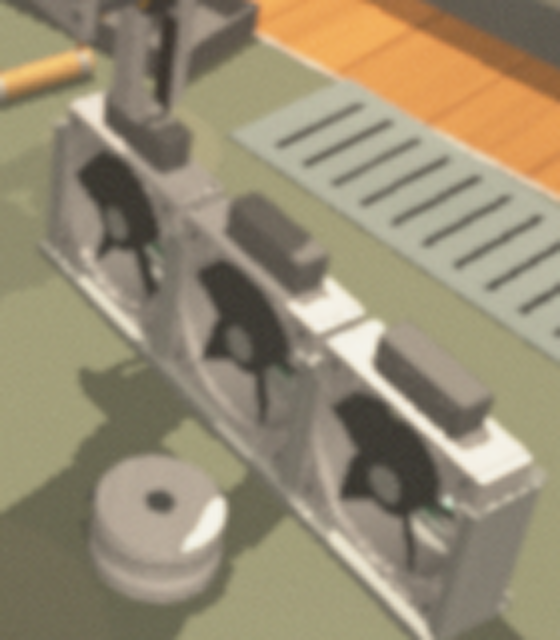

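The module sits level with its neighbours, and the upward force shows it is bearing on the floor. Releasing and retreating upward.

Request:
drive_tool([
  [[0,0,0],[0,0,-0.5],0.0],
  [[0,0,0],[0,0,0],0.6],
  [[0,0,0],[0,0,0],0.6],
  [[0,0,0],[0,0,0],0.6],
  [[0,0,0],[0,0,0],0.6],
  [[0,0,0],[0,0,-10],0.6],
  [[0,0,0],[0,0,-30],0.6],
  [[0,0,0],[0,0,-50],0.6],
  [[0,0,0],[0,0,-50],0.6],
  [[0,0,0],[0,0,0],0.6],
])

```text
time_s: 14.48
ee_pos: [0.6233, 0.0438, 0.2941]
eef_rot: [-3.139, -0.009, -0.186]
force: [-0.4, 0.3, -0.6]
grip_width: 0.056
```

```bash
python3 - <<'E'
from h import *
print(ctrl.get_obs()['qpos'].round(2))
for n in ["scene","side","wrist"]:
    np.savez(f"k9{n}.npz",**ctrl.calibration(n))
    im=ctrl.camera(n); cv2.imwrite(f"pics/{n}9.png",im[:,:,::-1])
crop("pics/scene9.png","pics/c19.png",140,180,310,280,4)
crop("pics/side9.png","pics/c20.png",270,140,410,300,4)
E
```

```text
[0.01 0.42 1.14 0.   1.57 0.2 ]
```

View pics/c19.png

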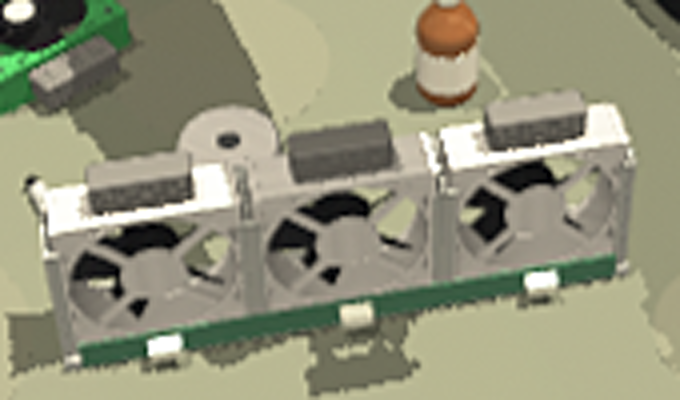

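View pics/c20.png

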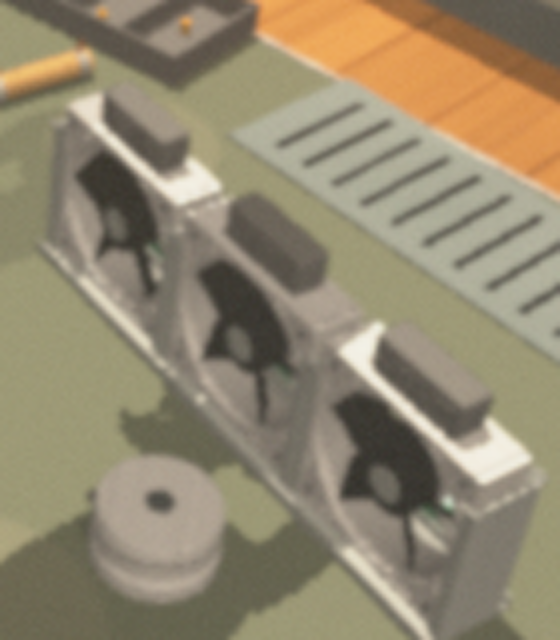

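View pics/wrist9.png

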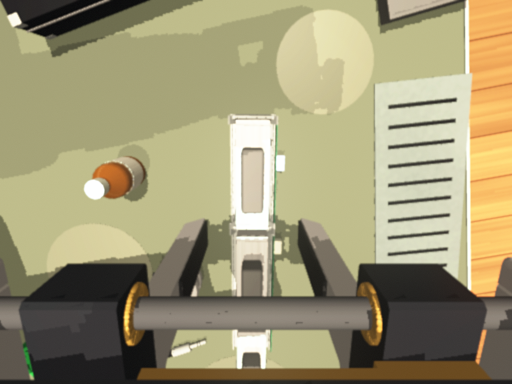

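All three modules are level: tab-top steps in the crop are (200,-32) then (197,-33). Step 1 looks met. Next I close the fingers, back off in front, and turn the tool to point forward and 30° down for the flick.

Request:
drive_tool([
  [[0,0,0],[-30,0,0],0],
  [[0,0,0],[-50,0,0],0],
  [[0,0,10],[-20,0,0],0],
  [[0,0,10],[0,0,0],0],
  [[0,0,10],[0,0,0],0],
  [[0,0,10],[0,0,0],0],
  [[0,0,10],[0,0,0],0],
  [[0,0,10],[0,0,0],0],
  [[0,0,10],[0,0,0],0],
  [[0,0,10],[0,0,0],0],
  [[0,0,10],[0,0,0],0],
  [[10,0,0],[0,0,0],0],
  [[10,0,0],[0,0,0],0],
  [[10,0,0],[0,0,0],0],
  [[10,0,0],[0,0,0],0],
  [[10,0,0],[0,0,0],0],
  [[10,0,0],[0,0,0],0],
  [[0,0,0],[0,0,0],0],
])

```text
time_s: 16.88
ee_pos: [0.5209, 0.0448, 0.3027]
eef_rot: [-2.122, 0.006, -1.733]
force: [0.2, -0.8, 0.0]
grip_width: 0.0003
```

```bash
cat > fl.py <<'E'
from h import *
import sys
from scipy.spatial.transform import Rotation as Ro
B=np.array([.6228,.044,0]);y=np.radians(-10.65);X=np.array([np.cos(y),np.sin(y),0]);Y=np.array([-X[1],X[0],0]);U=np.array([0,0,1.])
a=np.radians(30)
z=X*np.cos(a)-U*np.sin(a); Rd=np.stack([-Y,np.cross(z,-Y),z],1)
def go(depth,u,zt):
    o=ctrl.get_obs();Rt=Ro.from_euler('xyz',o['eef_rot']).as_matrix()
    tip=B+(-.019+depth)*X+u*Y+zt*U; tgt=tip-.017*z
    print("tcp tgt",tgt.round(4),"turn",np.degrees(Ro.from_matrix(Rt.T@Rd).as_rotvec()).round(2),"shift cur",(1000*Rt.T@(tgt-o['ee_pos'])).round(1),"shift des",(1000*Rd.T@(tgt-o['ee_pos'])).round(1),"q",o['qpos'].round(2),"F",o['force'].round(1))
if __name__=="__main__": go(*[float(v) for v in sys.argv[1:4]])
E
python3 fl.py -.061 .018 .139
python3 - <<'E'
from h import *
np.savez("k10.npz",**ctrl.calibration("wrist"))
im=ctrl.camera("wrist"); cv2.imwrite("pics/wrist10.png",im[:,:,::-1])
E
```

```text
tcp tgt [0.533  0.0792 0.1475] turn [1.6  1.33 0.4 ] shift cur [-35.  129.   86.9] shift des [-36.1 131.6  82.5] q [ 0.15 -0.27  2.17 -0.84  0.36  2.55] F [ 0.2 -0.8  0. ]
```

View pics/wrist10.png

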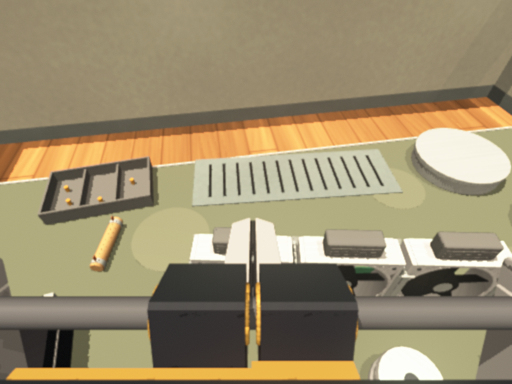

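The last joint is at its limit and the wrist is near singular. I'll identify the kinematics from the logged joint/pose pairs and choose a flick pose with margin.

```bash
cat > kin.py <<'E'
import numpy as np
from scipy.optimize import least_squares
from scipy.spatial.transform import Rotation as Ro
D=[([-.0666,.30036,1.52145,0,1.32069,-.0666],(.5498,0,.1996),(-3.1415,.0009,0)),
([.66,.5,1.16,-.46,1.73,-1.08],(.5082,.288,.2753),(3.137,.521,1.721)),
([.73,.59,1.05,-.44,1.79,-1.01],(.4991,.3435,.26174),(-3.13632,.52994,1.7152)),
([.45,.32,1.21,0,1.62,.63],(.5077,.286,.3242),(3.136,.003,-.178)),
([.01,.41,1.11,0,1.62,.19],(.6197,.0438,.3139),(-3.14,-.001,-.184)),
([.01,.43,1.18,0,1.53,.19],(.623,.0411,.2725),(-3.14,-.002,-.186)),
([.01184,.50442,1.35429,.00219,1.27812,.19664],(.62331,.04456,.15025),(-3.1386,-.00426,-.18543)),
([.15,-.27,2.17,-.84,.36,2.55],(.5209,.0448,.3027),(-2.122,.006,-1.733))]
ry=lambda a:Ro.from_euler('y',a).as_matrix(); rz=lambda a:Ro.from_euler('z',a).as_matrix()
def fk(q,p,s4=1,s6=-1):
    a,h,L1,L2,e,Lt,d=p
    R=rz(q[0]); x=R@[a,d,h]
    R=R@ry(q[1]); x=x+R@[0,0,L1]
    R=R@ry(q[2]); x=x+R@[e,0,L2]
    R=R@rz(s4*q[3])@ry(q[4])@rz(s6*0+ (q[5]*s6*-1))  # z fwd along tool
    x=x+R@[0,0,Lt]
    return x,R
p0=[0,.3,.4,.4,0,.25,.03]
def fit(s4,s6):
    def res(p):
        r=[]
        for q,x,_ in D: r.append(fk(q,p,s4,s6)[0]-x)
        return np.concatenate(r)
    return least_squares(res,p0)
if __name__=="__main__":
    for s4 in (1,-1):
        s=fit(s4,-1); print(s4,s.x.round(4),s.cost,(s.fun.reshape(-1,3)*1000).round(1).tolist())
        for s6 in(1,-1):
            print([ (fk(q,s.x,s4,s6)[1].T@Ro.from_euler('xyz',r).as_matrix()).round(2).tolist() for q,_,r in (D[0],D[2],D[7])])
E
python3 kin.py
```

```text
1 [0.0068 0.2291 0.42   0.4428 0.046  0.2758 0.037 ] 1.264683608197161e-05 [[-0.3, 0.4, 0.3], [1.3, 1.2, -2.0], [1.5, 0.3, 1.0], [-0.7, -0.0, -0.1], [-0.9, -0.6, 1.1], [-0.4, 2.1, -0.8], [-1.2, 0.4, 0.9], [0.7, -1.7, -0.3]]
[[[-0.99, -0.13, -0.0], [0.13, -0.99, 0.0], [-0.0, 0.0, 1.0]], [[0.44, -0.9, 0.0], [0.9, 0.44, -0.01], [0.01, 0.0, 1.0]], [[-0.38, -0.93, 0.0], [0.93, -0.38, -0.0], [0.0, 0.0, 1.0]]]
[[[-1.0, 0.0, -0.0], [-0.0, -1.0, 0.0], [-0.0, 0.0, 1.0]], [[-1.0, -0.01, 0.01], [0.01, -1.0, 0.0], [0.01, 0.0, 1.0]], [[-1.0, 0.0, 0.0], [-0.0, -1.0, 0.0], [0.0, 0.0, 1.0]]]
-1 [ 0.3267  0.1961  0.0804  0.239   0.0027 -0.0273  0.0024] 0.018916779706828805 [[30.4, -36.3, 38.5], [-20.8, 78.1, -9.1], [-33.1, 61.5, 5.5], [23.6, -26.7, -17.5], [-22.2, -35.5, -7.4], [-24.1, -32.8, 11.8], [-29.5, -35.1, 73.0], [-17.4, 26.4, -94.7]]
[[[-0.99, -0.13, -0.0], [0.13, -0.99, 0.0], [-0.0, 0.0, 1.0]], [[0.03, -0.8, -0.59], [0.8, 0.38, -0.47], [0.6, -0.46, 0.65]], [[0.81, -0.31, 0.5], [0.32, 0.95, 0.08], [-0.5, 0.09, 0.86]]]
[[[-1.0, 0.0, -0.0], [-0.0, -1.0, 0.0], [-0.0, 0.0, 1.0]], [[-0.73, 0.01, 0.68], [-0.32, -0.89, -0.33], [0.6, -0.46, 0.65]], [[0.01, -0.99, 0.11], [0.87, 0.07, 0.49], [-0.5, 0.09, 0.86]]]
```

```bash
cat > ik.py <<'E'
from kin import *
P=fit(1,-1).x
lo=np.array([-3.03,-.79,.23,-1.04,0,-2.55]);hi=np.array([3.03,2.21,2.52,4.18,3.07,2.55])
def FK(q):
    x,R=fk(q,P,1,-1); return x,R@np.diag([-1,-1,1])
def IK(x,R,q0,n=1):
    f=lambda q:np.r_[(FK(q)[0]-x)*10,(Ro.from_matrix(FK(q)[1].T@R)).as_rotvec()]
    s=least_squares(f,np.clip(q0,lo+1e-3,hi-1e-3),bounds=(lo,hi)); return s.x,np.abs(s.fun).max()
B=np.array([.6228,.044,0]);y=np.radians(-10.65);X=np.array([np.cos(y),np.sin(y),0]);Y=np.array([-X[1],X[0],0]);U=np.array([0,0,1.])
def pose(al,be,roll,depth,u,zt):
    a=np.radians(al);H=Ro.from_euler('z',np.radians(be)).as_matrix()
    z=(H@X)*np.cos(a)-U*np.sin(a); xt=-(H@Y); R=np.stack([xt,np.cross(z,xt),z],1)@Ro.from_euler('z',np.radians(roll)).as_matrix()
    tip=B+(-.019+depth)*X+u*Y+zt*U; return tip-.017*z,R
if __name__=="__main__":
    rng=np.random.default_rng(0)
    for al in (25,35,45,55):
      for be in (-30,0,30):
        for roll in (0,180):
            x,R=pose(al,be,roll,.009,0,.1); best={}
            for k in range(25):
                q,e=IK(x,R,rng.uniform(lo,hi))
                if e<1e-3: best[tuple(q.round(1))]=min(np.minimum(q-lo,hi-q))
            for q,m in sorted(best.items(),key=lambda t:-t[1])[:2]: print(al,be,roll,q,round(m,2))
E
python3 ik.py
```

```text
25 0 0 (np.float64(0.2), np.float64(0.4), np.float64(2.2), np.float64(3.7), np.float64(0.6), np.float64(-1.9)) 0.33
25 0 180 (np.float64(0.2), np.float64(0.4), np.float64(2.2), np.float64(3.7), np.float64(0.6), np.float64(1.2)) 0.33
25 30 0 (np.float64(-0.2), np.float64(0.4), np.float64(2.2), np.float64(2.3), np.float64(0.7), np.float64(-1.1)) 0.33
25 30 180 (np.float64(-0.2), np.float64(0.4), np.float64(2.2), np.float64(2.3), np.float64(0.7), np.float64(2.0)) 0.33
35 0 0 (np.float64(0.1), np.float64(0.3), np.float64(2.1), np.float64(4.0), np.float64(0.3), np.float64(-2.3)) 0.13
35 0 180 (np.float64(0.1), np.float64(0.3), np.float64(2.1), np.float64(4.0), np.float64(0.3), np.float64(0.9)) 0.13
35 30 0 (np.float64(-0.2), np.float64(0.3), np.float64(2.1), np.float64(1.9), np.float64(0.5), np.float64(-0.7)) 0.39
35 30 180 (np.float64(-0.2), np.float64(0.3), np.float64(2.1), np.float64(1.9), np.float64(0.5), np.float64(2.4)) 0.13
45 30 0 (np.float64(-0.1), np.float64(0.3), np.float64(2.0), np.float64(1.2), np.float64(0.4), np.float64(0.0)) 0.35
55 -30 180 (np.float64(0.2), np.float64(0.4), np.float64(1.8), np.float64(-0.7), np.float64(0.8), np.float64(-0.1)) 0.3
55 0 0 (np.float64(0.1), np.float64(0.3), np.float64(1.9), np.float64(-0.4), np.float64(0.4), np.float64(2.2)) 0.36
55 0 180 (np.float64(0.1), np.float64(0.3), np.float64(1.9), np.float64(-0.4), np.float64(0.4), np.float64(-1.0)) 0.39
55 30 0 (np.float64(-0.1), np.float64(0.3), np.float64(1.9), np.float64(0.6), np.float64(0.5), np.float64(0.7)) 0.46
55 30 180 (np.float64(-0.1), np.float64(0.3), np.float64(1.9), np.float64(0.6), np.float64(0.5), np.float64(-2.5)) 0.07
```

```bash
cat > path.py <<'E'
from ik import *
from h import ctrl
from scipy.spatial.transform import Slerp
import sys
def plan(x1,R1,n):
    o=ctrl.get_obs();x0=o['ee_pos'];R0=Ro.from_euler('xyz',o['eef_rot']).as_matrix();q=o['qpos']
    rv=Ro.from_matrix(R0.T@R1).as_rotvec()
    print("turn tool deg",np.degrees(rv).round(2),"shift cur",(1000*R0.T@(x1-x0)).round(1),"shift in target axes",(1000*R1.T@(x1-x0)).round(1))
    for k in range(1,n+1):
        s=k/n;x=x0+(x1-x0)*s;R=R0@Ro.from_rotvec(rv*s).as_matrix();q2,e=IK(x,R,q);print(q2.round(2),"err %.4f"%e,"maxdq %.2f"%np.abs(q2-q).max());q=q2
    return q
if __name__=="__main__":
    a=[float(v) for v in sys.argv[1:8]]; x,R=pose(*a[:6]); plan(x,R,int(a[6]))
E
for d in "40 30 0 -.06 .015 .18 8" "45 30 0 -.06 .015 .18 8"; do python3 path.py $d; done
python3 - <<'E'
from ik import *
for al in (40,45):
  for d,u,zt in ((-.06,.015,.156),(.011,.018,.097),(.011,-.018,.097)):
    x,R=pose(al,30,0,d,u,zt); q,e=IK(x,R,[-.1,.3,2,1.3,.4,0]); print(al,d,u,q.round(2),e)
E
```

```text
turn tool deg [ -8.34 -23.07 -17.39] shift cur [-24.8  91.   67.6] shift in target axes [-18.1  72.7  88.6]
[ 0.12 -0.26  2.18 -0.68  0.29  2.36] err 0.0000 maxdq 0.20
[ 0.08 -0.24  2.2  -0.44  0.23  2.07] err 0.0000 maxdq 0.29
[ 0.04 -0.22  2.21 -0.08  0.19  1.66] err 0.0000 maxdq 0.41
[ 0.   -0.19  2.21  0.34  0.19  1.18] err 0.0000 maxdq 0.48
[-0.03 -0.16  2.21  0.69  0.22  0.78] err 0.0000 maxdq 0.40
[-0.06 -0.13  2.21  0.91  0.27  0.5 ] err 0.0000 maxdq 0.28
[-0.09 -0.09  2.2   1.04  0.32  0.31] err 0.0000 maxdq 0.19
[-0.11 -0.04  2.19  1.12  0.38  0.18] err 0.0000 maxdq 0.14
turn tool deg [-13.24 -22.32 -18.4 ] shift cur [-25.3  89.6  67.8] shift in target axes [-18.1  63.2  94.6]
[ 0.12 -0.26  2.18 -0.65  0.3   2.32] err 0.0000 maxdq 0.23
[ 0.08 -0.24  2.18 -0.39  0.26  2.02] err 0.0000 maxdq 0.30
[ 0.04 -0.22  2.18 -0.09  0.24  1.66] err 0.0000 maxdq 0.36
[ 0.01 -0.19  2.18  0.21  0.25  1.31] err 0.0000 maxdq 0.35
[-0.02 -0.16  2.17  0.45  0.28  1.02] err 0.0000 maxdq 0.29
[-0.05 -0.12  2.16  0.62  0.33  0.8 ] err 0.0000 maxdq 0.22
[-0.07 -0.08  2.15  0.73  0.38  0.63] err 0.0000 maxdq 0.16
[-0.09 -0.04  2.13  0.79  0.43  0.51] err 0.0000 maxdq 0.12
40 -0.06 0.015 [-0.11  0.01  2.21  1.3   0.35 -0.01] 9.37505628684221e-11
40 0.011 0.018 [-0.12  0.29  2.07  1.67  0.35 -0.42] 4.440892098500626e-15
40 0.011 -0.018 [-0.21  0.28  2.08  1.61  0.41 -0.41] 1.3877787807814457e-15
45 -0.06 0.015 [-0.09  0.01  2.16  0.92  0.38  0.38] 6.891709425360659e-13
45 0.011 0.018 [-0.1   0.28  2.02  1.24  0.32  0.02] 1.7763568394002505e-14
45 0.011 -0.018 [-0.19  0.27  2.03  1.25  0.38 -0.05] 3.8335189818813346e-10
```

Request:
drive_tool([
  [[-0.6,-1.65,-1.25],[0,0,0],0],
  [[-0.6,-1.65,-1.25],[0,0,0],0],
  [[-0.6,-1.65,-1.25],[0,0,0],0],
  [[-0.6,-1.65,-1.25],[0,0,0],0],
  [[-0.6,-1.65,-1.25],[0,0,0],0],
  [[-0.6,-1.65,-1.25],[0,0,0],0],
  [[-0.6,-1.65,-1.25],[0,0,0],0],
  [[-0.6,-1.65,-1.25],[0,0,0],0],
  [[-0.6,-1.65,-1.25],[0,0,0],0],
  [[-0.6,-1.65,-1.25],[0,0,0],0],
  [[-0.6,-1.65,-1.25],[0,0,0],0],
  [[-0.6,-1.65,-1.25],[0,0,0],0],
  [[-0.6,-1.65,-1.25],[0,0,0],0],
  [[-0.6,-1.65,-1.25],[0,0,0],0],
  [[0,0,0],[0,0,0],0],
])

```text
time_s: 18.8
ee_pos: [0.523, 0.046, 0.305]
eef_rot: [-2.268, -0.0, -1.228]
force: [-0.1, -0.0, -0.3]
grip_width: 0.0003
```

```bash
python3 path.py 40 30 0 -.06 .015 .156 5; python3 -c "
from h import *
print(ctrl.get_obs()['qpos'])"
```

```text
turn tool deg [-0.03  0.21  0.2 ] shift cur [-17.5  93.1 103.7] shift in target axes [-17.5  93.1 103.7]
[-0.18 -0.21  2.1   0.76  0.58  0.54] err 0.0000 maxdq 0.07
[-0.16 -0.16  2.14  0.84  0.51  0.46] err 0.0000 maxdq 0.09
[-0.14 -0.11  2.17  0.95  0.45  0.34] err 0.0000 maxdq 0.12
[-0.13 -0.06  2.19  1.1   0.4   0.19] err 0.0000 maxdq 0.15
[-0.11  0.01  2.21  1.3   0.35 -0.01] err 0.0000 maxdq 0.20
[-0.19023806 -0.2395137   2.06192042  0.70470571  0.64457221  0.6113223 ]
```

Works, with joint margins restored. Before inserting, I'll read the rotor angle from the side view by marking blade positions for angle 0.

```bash
python3 - <<'E'
from h import *
c=dict(np.load("k9side.npz"))
B=np.array([.6228,.044,.003]);y=np.radians(-10.65);X=np.array([np.cos(y),np.sin(y),0]);Y=np.array([-X[1],X[0],0]);U=np.array([0,0,1.])
x0,y0,x1,y1,s=275,145,330,230,8
im=cv2.imread("pics/side9.png")[y0:y1,x0:x1]; im=cv2.resize(im,None,fx=s,fy=s,interpolation=cv2.INTER_CUBIC); a=im.copy()
def pt(x,r,th): # th positive toward -y
    p=B+(x-.019)*X+.063*U+r*(np.cos(th)*U-np.sin(th)*Y); u,v=proj(c,p); return int((u-x0+.5)*s-.5),int((v-y0+.5)*s-.5)
for k in range(60): cv2.circle(a,pt(0,.058,k*2*np.pi/60),1,(0,255,255),-1)
for k in range(5):
    th=k*1.2566
    cv2.circle(a,pt(.0145,.05,th),4,(0,0,255),-1)
    ce=np.arctan2(-.0105,.04); cv2.circle(a,pt(.004,.0414,th+ce),4,(0,255,0),-1)
cv2.imwrite("pics/c21.png",np.hstack([im[:590],a[:590]])[:, :])
print(im.shape)
E
```

```text
(680, 440, 3)
```

View pics/c21.png

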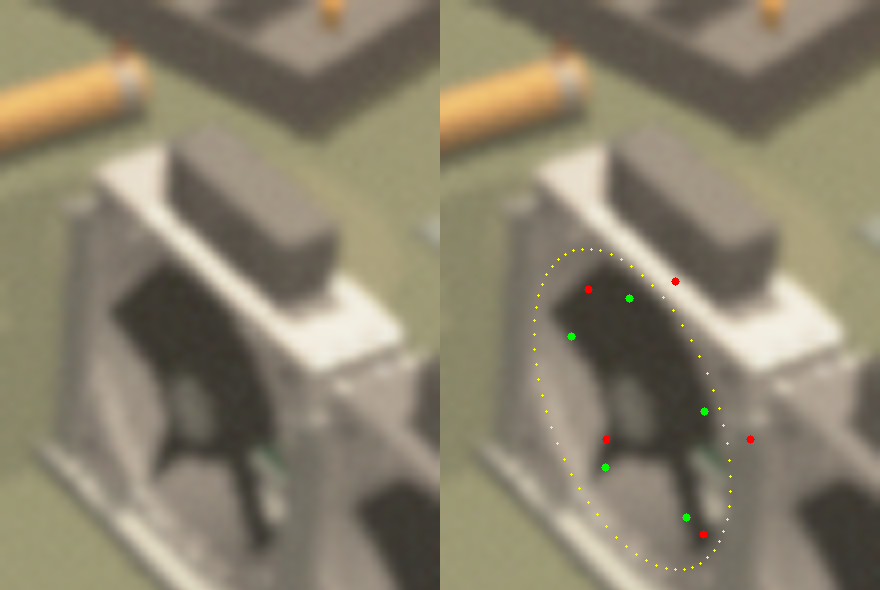

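The overlay matches rotor angle 0: the top blade's front edge is at about +10 mm in y. With the tool yawed +30°, the deeper corner leads when pushing towards -y, which catches the front edge. I'll check finger clearance to the rim, hub and neighbouring blade numerically.

```bash
cat > clr.py <<'E'
import numpy as np
from scipy.spatial.transform import Rotation as Ro
def sec(al,be,d,u,zt,W=.025,Hh=.016):
    a=np.radians(al);b=np.radians(be)
    # local coords (X depth, Y u, U v)
    z=np.array([np.cos(b)*np.cos(a),np.sin(b)*np.cos(a),-np.sin(a)]); xt=-np.array([-np.sin(b),np.cos(b),0]); yt=np.cross(z,xt)
    pts=[np.array([d,u,zt-.066])+i*xt+j*yt-s*z for i in np.linspace(-W/2,W/2,11) for j in np.linspace(-Hh/2,Hh/2,9) for s in np.linspace(0,.06,121)]
    p=np.array(pts); ins=p[p[:,0]>=-.001]; r=np.hypot(ins[:,1],ins[:,2])
    hb=p[p[:,0]>=.002]; rh=np.hypot(hb[:,1],hb[:,2]).min() if len(hb) else 9
    # blade depth>=.003 part extent
    bl=p[p[:,0]>=.003]
    # distance from blade k=-1 (at +y,-72deg): coordinate along blade tangential (leading +)
    th=-1.2566; e=np.array([-np.sin(th),np.cos(th)]); t=np.array([-np.cos(th),-np.sin(th)]) # leading dir (positive turn) 
    rad=bl[:,1:]@e; tan=bl[:,1:]@t   # blade surface at tan = -10 + (depth-4)
    gap=(tan-(-.010+(bl[:,0]-.004)))[(rad>.015)&(rad<.06)]
    top=(-bl[:,1])-(-.010+(bl[:,0]-.004)); topm=top[(bl[:,2]>.02)]
    return r.max(),rh,bl[:,1].min(),bl[:,0].max(),(gap.min() if len(gap) else None), topm.max(), bl[bl[:,1]<bl[:,1].min()+.002][:,2].min()
if __name__=="__main__":
  for al in (30,35,40):
    for zt in (.094,.098,.102):
      for d in (.004,.006):
        for u in (.025,.0,-.012,-.02):
            print(al,zt,d,u,*[None if v is None else round(float(v)*1000,1) for v in sec(al,30,d,u,zt)])
E
python3 clr.py
```

```text
30 0.094 0.004 0.025 51.6 24.3 10.0 13.7 23.5 1.0 21.3
30 0.094 0.004 0.0 47.9 22.0 -15.0 13.7 39.7 26.0 21.3
30 0.094 0.004 -0.012 53.4 27.7 -27.0 13.7 None 38.0 21.3
30 0.094 0.004 -0.02 58.2 32.3 -35.0 13.7 None 46.0 21.3
30 0.094 0.006 0.025 51.7 24.3 8.8 15.7 21.5 2.1 22.8
30 0.094 0.006 0.0 49.5 21.2 -16.2 15.7 37.0 27.1 22.8
30 0.094 0.006 -0.012 55.1 25.3 -28.2 15.7 None 39.1 22.8
30 0.094 0.006 -0.02 59.8 29.9 -36.2 15.7 None 47.1 22.8
30 0.098 0.004 0.025 54.4 27.9 10.0 13.7 27.3 1.0 25.3
30 0.098 0.004 0.0 51.7 25.9 -15.0 13.7 42.8 26.0 25.3
30 0.098 0.004 -0.012 56.8 31.0 -27.0 13.7 None 38.0 25.3
30 0.098 0.004 -0.02 61.3 35.4 -35.0 13.7 None 46.0 25.3
30 0.098 0.006 0.025 54.7 27.9 8.8 15.7 25.3 2.1 26.8
30 0.098 0.006 0.0 53.2 25.2 -16.2 15.7 40.2 27.1 26.8
30 0.098 0.006 -0.012 58.4 28.7 -28.2 15.7 None 39.1 26.8
30 0.098 0.006 -0.02 63.0 33.0 -36.2 15.7 None 47.1 26.8
30 0.102 0.004 0.025 57.5 31.5 10.0 13.7 31.1 1.0 29.3
30 0.102 0.004 0.0 55.4 29.8 -15.0 13.7 46.1 26.0 29.3
30 0.102 0.004 -0.012 60.3 34.4 -27.0 13.7 None 38.0 29.3
30 0.102 0.004 -0.02 64.5 38.7 -35
[... 2240 characters left out ...]
6 -35.0 14.7 None 45.9 25.9
40 0.098 0.006 0.025 55.7 28.4 8.9 16.7 27.2 2.1 27.2
40 0.098 0.006 0.0 58.2 26.3 -16.1 16.7 39.4 27.1 27.2
40 0.098 0.006 -0.012 63.0 30.7 -28.1 16.7 None 39.1 27.2
40 0.098 0.006 -0.02 67.2 34.6 -36.1 16.7 None 47.1 27.2
40 0.102 0.004 0.025 58.1 32.0 10.0 14.7 33.0 0.9 29.9
40 0.102 0.004 0.0 59.8 30.7 -15.0 14.7 44.8 25.9 29.9
40 0.102 0.004 -0.012 64.3 35.3 -27.0 14.7 None 37.9 29.9
40 0.102 0.004 -0.02 68.3 40.2 -35.0 14.7 None 45.9 29.9
40 0.102 0.006 0.025 59.5 32.0 8.9 16.7 31.0 2.1 31.2
40 0.102 0.006 0.0 62.0 30.2 -16.1 16.7 42.8 27.1 31.2
40 0.102 0.006 -0.012 66.5 34.2 -28.1 16.7 None 39.1 31.2
40 0.102 0.006 -0.02 70.5 38.1 -36.1 16.7 None 47.1 31.2
```

```bash
cat > sim.py <<'E'
from ik import *
from clr import sec
al,be=30,30
a=np.radians(al);b=np.radians(be)
zl=np.array([np.cos(b)*np.cos(a),np.sin(b)*np.cos(a),-np.sin(a)]); xl=-np.array([-np.sin(b),np.cos(b),0]); yl=np.cross(zl,xl)
print("-Y in tool",-xl[1],-yl[1],-zl[1])
p=np.array([.005,.030,.096]); q=None
rows=[np.zeros(3)]+[np.array([9,2,-4]),np.array([26,8,-13]),np.array([5,4,-40]),np.array([0,0,-45])]
ql=[-.15,.3,2.1,2.0,.5,-.8]
x,R=pose(al,be,0,*(p-.0*zl-np.array(zl)*.09)); qa,e=IK(x,R,ql); print("pre",(p-.09*zl).round(4),qa.round(2),e)
for r in rows:
    for k in range(4):
        p=p+(xl*r[0]+yl*r[1]+zl*r[2])/4000
        try: s=[None if v is None else round(float(v)*1000,1) for v in sec(al,be,*p)]
        except ValueError: s="out"
        if k==3 or r.any(): print((p*1000).round(1),s)
        if not r.any(): break
    x,R=pose(al,be,0,*p); q,e=IK(x,R,ql); print("   q",q.round(2),"%.5f"%e); ql=q
E
python3 sim.py; python3 path.py 30 30 0 -.0625 -.009 .141 6
```

```text
-Y in tool 0.8660254037844387 0.24999999999999994 -0.4330127018922193
pre [-0.0625 -0.009   0.141 ] [-0.23  0.08  2.33  1.99  0.54 -0.79] 1.468785767651029e-15
   q [-0.12  0.34  2.16  2.28  0.53 -1.02] 0.00000
[ 5.2 27.5 96.1] [54.9, 27.4, 11.8, 14.9, 23.5, -0.8, 24.1]
[ 5.3 25.  96.1] [53.2, 26.2, 9.2, 15.0, 24.2, 1.7, 24.5]
[ 5.5 22.5 96.2] [51.6, 25.2, 6.6, 15.2, 24.9, 4.4, 24.5]
[ 5.6 20.  96.3] [50.1, 24.4, 4.0, 15.3, 26.1, 6.9, 24.8]
   q [-0.15  0.34  2.17  2.24  0.54 -1.  ] 0.00000
[ 5.6 12.4 96.2] [48.2, 23.2, -3.5, 15.3, 30.2, 14.4, 24.5]
[ 5.5  4.9 96.1] [49.5, 23.1, -11.0, 15.2, 36.1, 22.0, 24.4]
[ 5.5 -2.6 95.9] [52.0, 23.5, -18.5, 15.2, 41.4, 29.5, 24.3]
[  5.4 -10.2  95.8] [55.3, 27.0, -26.0, 15.1, None, 37.0, 24.2]
   q [-0.23  0.33  2.17  2.13  0.58 -0.95] 0.00000
[ -1.9 -15.8 100. ] [55.3, 40.8, -27.4, 7.8, None, 38.3, 32.2]
[ -9.2 -21.5 104.1] out
[-16.5 -27.2 108.2] out
[-23.8 -32.8 112.4] out
   q [-0.3   0.24  2.25  2.02  0.61 -0.88] 0.00000
[-32.2 -37.7 118. ] out
[-40.7 -42.6 123.6] out
[-49.1 -47.4 129.3] out
[-57.6 -52.3 134.9] out
   q [-0.37  0.11  2.32  1.86  0.63 -0.76] 0.00000
turn tool deg [9.97 0.23 0.18] shift cur [  2.  116.8 102.7] shift in target axes [  2.  132.8  81. ]
[-0.2  -0.22  2.12  0.84  0.57  0.47] err 0.0000 maxdq 0.15
[-0.21 -0.18  2.18  1.01  0.51  0.28] err 0.0000 maxdq 0.19
[-0.21 -0.14  2.23  1.23  0.47  0.04] err 0.0000 maxdq 0.24
[-0.22 -0.08  2.27  1.49  0.46 -0.24] err 0.0000 maxdq 0.28
[-0.23 -0.01  2.3   1.76  0.48 -0.53] err 0.0000 maxdq 0.29
[-0.23  0.08  2.33  1.99  0.54 -0.79] err 0.0000 maxdq 0.26
```

Request:
drive_tool([
  [[2,0,0],[0,0,5],0],
  [[2,0,0],[0,10,8],0],
  [[2,0,0],[0,12,8],0],
  [[2,0,0],[0,12,8],0],
  [[2,0,0],[0,12,8],0],
  [[0,0,0],[0,12,8],0],
  [[0,0,0],[0,12,8],0],
  [[0,0,0],[0,12,8],0],
  [[0,0,0],[0,12,8],0],
  [[0,0,0],[0,12,5],0],
  [[0,0,0],[0,10,3],0],
  [[0,0,0],[0,0,0],0],
])

```text
time_s: 20.3
ee_pos: [0.5258, 0.046, 0.1641]
eef_rot: [-2.095, -0.002, -1.229]
force: [0.6, 0.7, 0.2]
grip_width: 0.0006
```

```bash
python3 path.py 30 30 0 -.0625 -.009 .141 1;python3 path.py 30 30 0 .005 .03 .096 1; python3 - <<'E'
from h import *
for n in ["side","wrist","scene"]:
    im=ctrl.camera(n); cv2.imwrite(f"pics/{n}11.png",im[:,:,::-1])
E
```

```text
turn tool deg [0.03 0.16 0.25] shift cur [ 1.1 12.1  8.3] shift in target axes [ 1.1 12.1  8.3]
[-0.23  0.08  2.33  1.99  0.54 -0.79] err 0.0000 maxdq 0.12
turn tool deg [0.03 0.16 0.25] shift cur [ 1.3 12.1 98.3] shift in target axes [ 1.1 12.1 98.3]
[-0.12  0.34  2.16  2.28  0.53 -1.02] err 0.0000 maxdq 0.39
```

View pics/side11.png

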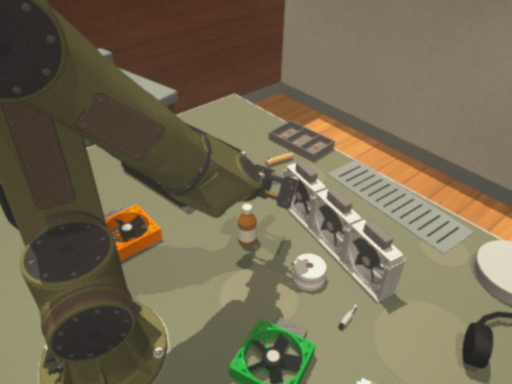

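View pics/scene11.png

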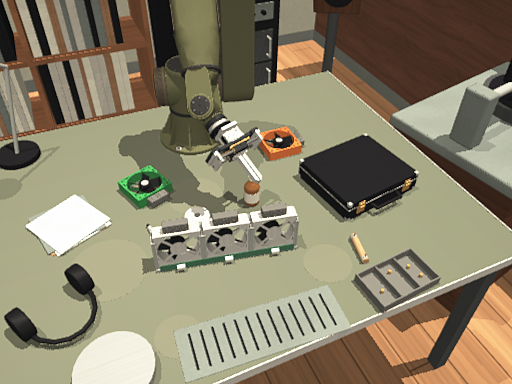

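The arm is clear and the bottle stands. I'll finish the pre-position, then insert slowly along the tool axis.

Request:
drive_tool([
  [[0,0,0.2],[1,6,4],0],
  [[0,0,0],[0,6,4],0],
  [[0,0,0],[0,0,15],0],
  [[0,0,0],[0,0,15],0],
  [[0,0,0],[0,0,15],0],
  [[0,0,0],[0,0,15],0],
  [[0,0,0],[0,0,10],0],
  [[0,0,0],[0,0,0],0],
])

```text
time_s: 21.45
ee_pos: [0.5841, 0.0654, 0.1151]
eef_rot: [-2.095, -0.002, -1.229]
force: [-0.1, 0.6, -0.1]
grip_width: 0.0004
```

```bash
python3 path.py 30 30 0 .005 .03 .096 1; python3 - <<'E'
from h import *
for n in ["side","wrist"]:
    im=ctrl.camera(n); cv2.imwrite(f"pics/{n}12.png",im[:,:,::-1])
crop("pics/side12.png","pics/c22.png",250,140,350,240,6)
E
```

```text
turn tool deg [0.02 0.14 0.24] shift cur [ 0.1  0.4 20.5] shift in target axes [ 0.1  0.4 20.5]
[-0.12  0.34  2.16  2.28  0.53 -1.02] err 0.0000 maxdq 0.07
```

View pics/c22.png

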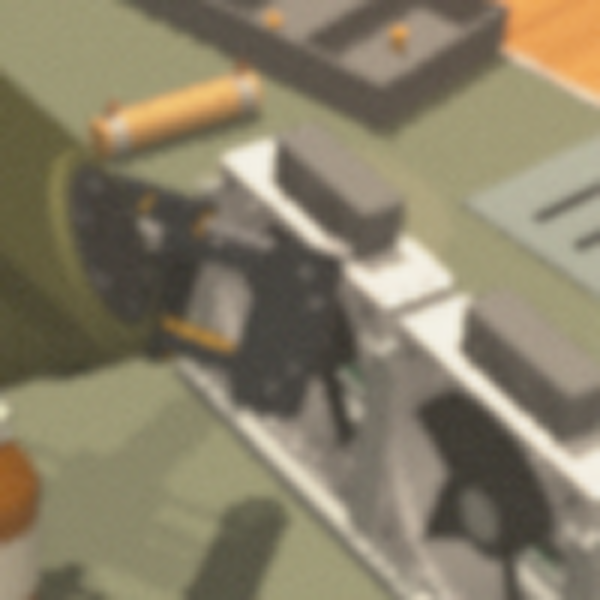

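View pics/wrist12.png

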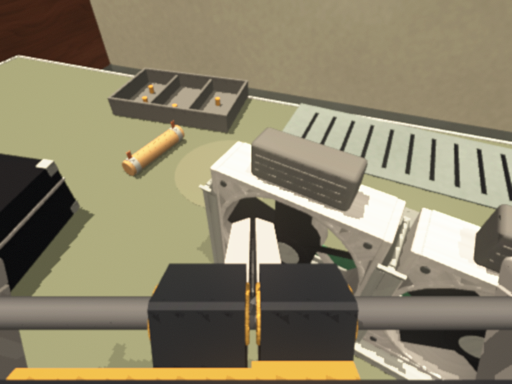

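```bash
python3 - <<'E'
from h import *
crop("pics/wrist12.png","pics/c23.png",200,170,370,280,4.5)
E
```

```text
(no output)
```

View pics/c23.png

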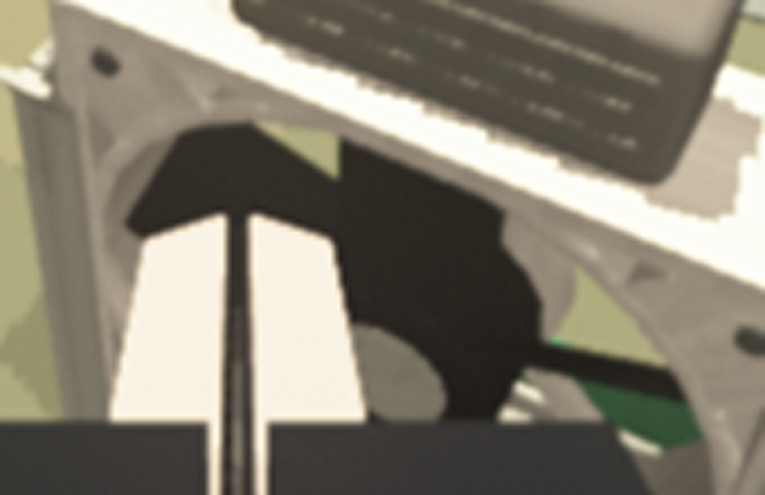

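The front edge of the top blade (crop x≈340) lies just right of the fingertips, and the +y blade sits behind and left. The gap is as computed, so I'll insert the last 20 mm.

Request:
drive_tool([
  [[0,0,0],[0,0,8],0],
  [[0,0,0],[0,0,7],0],
  [[0,0,0],[0,0,5],0],
  [[0,0,0],[0,0,0],0],
])

```text
time_s: 22.05
ee_pos: [0.6003, 0.0712, 0.1047]
eef_rot: [-2.095, -0.003, -1.229]
force: [0.2, -0.2, 0.2]
grip_width: -0.0
```

```bash
python3 - <<'E'
from h import *
for n in ["wrist"]:
    im=ctrl.camera(n); cv2.imwrite(f"pics/{n}13.png",im[:,:,::-1])
crop("pics/wrist13.png","pics/c24.png",200,150,370,270,4.5)
E
```

```text
(no output)
```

View pics/c24.png

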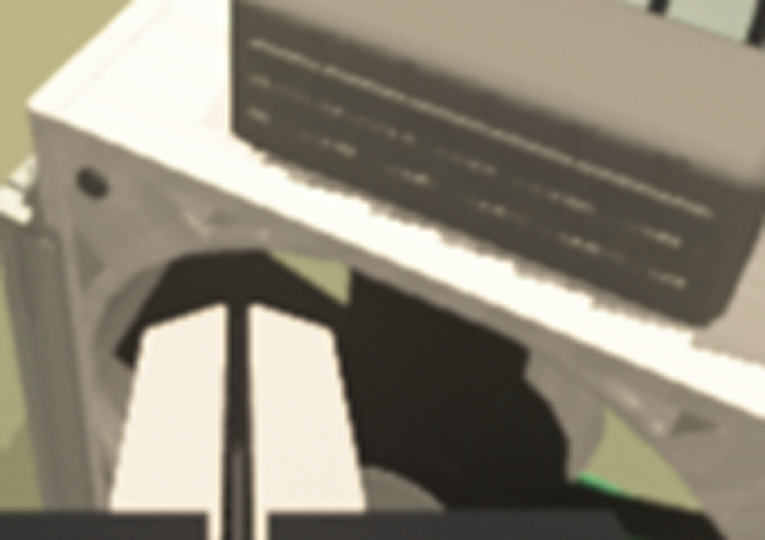

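Inside with no force, and the rotor hasn't moved. Flicking towards -y and withdrawing along the tool axis.

Request:
drive_tool([
  [[0,0,0],[6,2,-3],0],
  [[0,0,0],[30,8,-14],0],
  [[0,0,0],[6,4,-44],0],
  [[0,0,0],[0,0,-50],0],
  [[0,0,0],[0,0,-30],0],
  [[0,0,0],[0,0,0],0],
])

```text
time_s: 22.85
ee_pos: [0.492, -0.0128, 0.1648]
eef_rot: [-2.093, -0.005, -1.231]
force: [0.4, -0.4, -0.1]
grip_width: 0.0008
```

```bash
python3 - <<'E'
from h import *
o=ctrl.get_obs(); print(o['time_s'],o['ee_pos'],o['force'])
L=[]
for i in range(6):
    im=ctrl.camera("scene"); L.append(cv2.resize(im[200:255,245:305,::-1],None,fx=4,fy=4,interpolation=cv2.INTER_CUBIC)); 
cv2.imwrite("pics/seq14.png",np.vstack([np.hstack(L[:3]),np.hstack(L[3:])]))
E
```

```text
22.85 [ 0.49198933 -0.01280925  0.16480279] [ 0.4379374  -0.43877741 -0.14158356]
```

View pics/seq14.png

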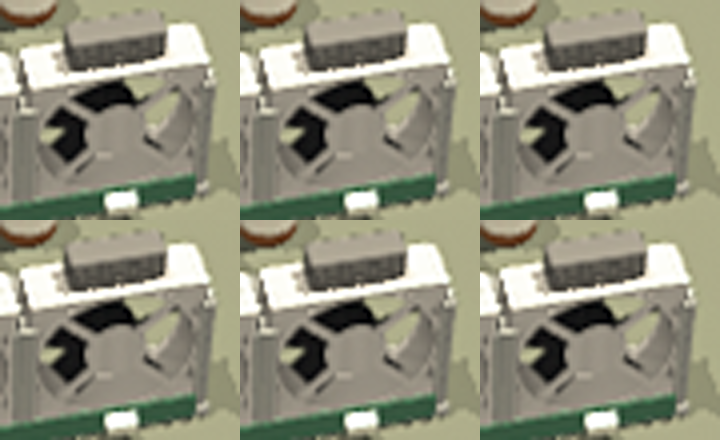

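The impeller isn't turning, so the flick either missed or was stopped again. I'll look at the rotor closely.

```bash
python3 - <<'E'
from h import *
o=ctrl.get_obs(); print(o['time_s'])
a=ctrl.camera("wrist");b=ctrl.camera("side")
cv2.imwrite("pics/w15.png",a[:,:,::-1]);cv2.imwrite("pics/s15.png",b[:,:,::-1])
crop("pics/s15.png","pics/c25.png",275,145,330,230,7)
E
```

```text
23.15
```

View pics/w15.png

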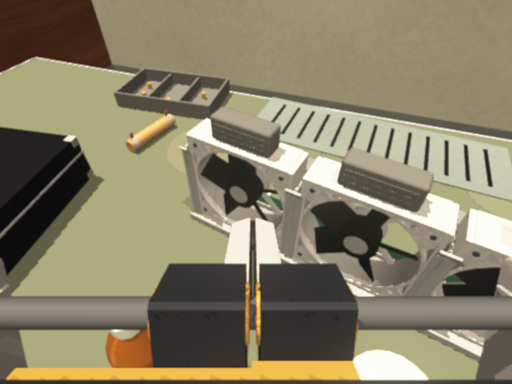

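View pics/c25.png

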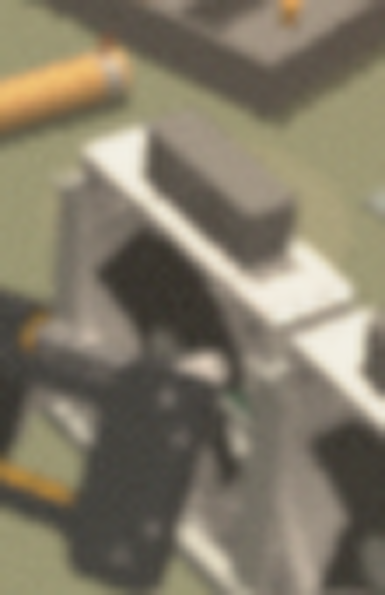

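```bash
cat > ov.py <<'E'
from h import *
import sys
def ov(src,c,dst,x0,y0,x1,y1,s,th0=0.):
    B=np.array([.6228,.044,.003]);y=np.radians(-10.65);X=np.array([np.cos(y),np.sin(y),0]);Y=np.array([-X[1],X[0],0]);U=np.array([0,0,1.])
    im=cv2.imread(src)[y0:y1,x0:x1]; im=cv2.resize(im,None,fx=s,fy=s,interpolation=cv2.INTER_CUBIC);a=im.copy()
    def pt(x,r,th,t=0):
        e=np.cos(th)*U-np.sin(th)*Y; tt=-np.sin(th)*U-np.cos(th)*Y
        u,v=proj(c,B+(x-.019)*X+.063*U+r*e+t*tt); return int((u-x0+.5)*s-.5),int((v-y0+.5)*s-.5)
    for k in range(60): cv2.circle(a,pt(0,.058,k*2*np.pi/60),1,(0,255,255),-1);cv2.circle(a,pt(.003,.021,k*2*np.pi/60),1,(255,255,0),-1)
    for k in range(5): cv2.line(a,pt(.004,.022,th0+k*1.2566,-.0105),pt(.004,.055,th0+k*1.2566,-.0105),(0,255,0) if k else (0,0,255),1)
    cv2.imwrite(dst,np.hstack([im,a]))
E
python3 - <<'E'
from ov import *
ov("pics/w15.png",ctrl.calibration("wrist"),"pics/c26.png",180,120,300,250,3)
ov("pics/wrist13.png",None,"pics/x.png",0,0,1,1,1) if 0 else None
E
```

```text
(no output)
```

View pics/c26.png

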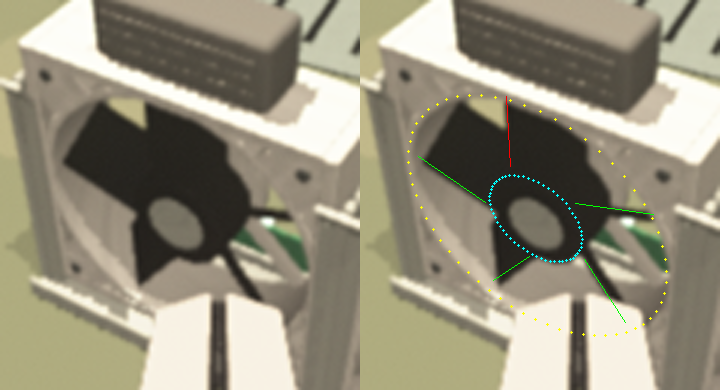

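The overlay fits well and shows the rotor still at exactly 0. The bevelled fingertips passed in front of the blade without touching it. I'll recompute with about 7 mm more depth.

```bash
python3 - <<'E'
from clr import sec
for zt in (.093,.095,.097):
  for d in (.011,.013):
    for u in (.033,.029,.015,.0,-.006,-.012):
      print(zt,d,u,*[None if v is None else round(float(v)*1000,1) for v in sec(30,30,d,u,zt)])
E
crop=1; python3 - <<'E'
from h import *
crop("pics/wrist15.png" if 0 else "pics/w15.png","pics/c27.png",220,205,285,265,9)
E
```

```text
0.093 0.011 0.033 57.0 28.5 14.0 20.7 13.1 -3.0 25.1
0.093 0.011 0.029 54.2 25.8 10.0 20.7 14.3 1.0 25.1
0.093 0.011 0.015 48.6 20.2 -4.0 20.7 21.0 15.0 25.1
0.093 0.011 0.0 52.6 20.1 -19.0 20.7 30.3 30.0 25.1
0.093 0.011 -0.006 55.3 20.1 -25.0 20.7 35.3 36.0 25.1
0.093 0.011 -0.012 58.5 20.8 -31.0 20.7 None 42.0 25.1
0.093 0.013 0.033 57.1 28.5 12.8 22.7 11.1 -1.8 26.3
0.093 0.013 0.029 54.4 25.8 8.8 22.7 12.3 2.2 26.3
0.093 0.013 0.015 50.2 20.2 -5.2 22.7 19.0 16.2 26.3
0.093 0.013 0.0 54.5 20.1 -20.2 22.7 27.7 31.2 26.3
0.093 0.013 -0.006 57.3 20.1 -26.2 22.7 33.3 37.2 26.3
0.093 0.013 -0.012 60.5 20.3 -32.2 22.7 None 43.2 26.3
0.095 0.011 0.033 58.4 29.9 14.0 20.7 15.0 -3.0 27.1
0.095 0.011 0.029 55.7 27.4 10.0 20.7 16.2 1.0 27.1
0.095 0.011 0.015 50.6 22.2 -4.0 20.7 22.3 15.0 27.1
0.095 0.011 0.0 54.5 22.1 -19.0 20.7 31.7 30.0 27.1
0.095 0.011 -0.006 57.1 22.1 -25.0 20.7 36.6 36.0 27.1
0.095 0.011 -0.012 60.1 22.7 -31.0 20.7 None 42.0 27.1
0.095 0.013 0.033 58.6 29.9 12.8 22.7 13.0 -1.8 28.3
0.095 0.013 0.029 55.9 27.4 8.8 22.7 14.2 2.2 28.3
0.095 0.013 0.015 52.2 22.2 -5.2 22.7 20.3 16.2 28.3
0.095 0.013 0.0 56.4 22.1 -20.2 22.7 29.0 31.2 28.3
0.095 0.013 -0.006 59.0 22.1 -26.2 22.7 34.6 37.2 28.3
0.095 0.013 -0.012 62.1 22.3 -32.2 22.7 None 43.2 28.3
0.097 0.011 0.033 59.8 31.4 14.0 20.7 16.9 -3.0 29.1
0.097 0.011 0.029 57.2 29.0 10.0 20.7 18.1 1.0 29.1
0.097 0.011 0.015 52.5 24.2 -4.0 20.7 24.2 15.0 29.1
0.097 0.011 0.0 56.3 24.1 -19.0 20.7 33.6 30.0 29.1
0.097 0.011 -0.006 58.8 24.1 -25.0 20.7 37.9 36.0 29.1
0.097 0.011 -0.012 61.8 24.7 -31.0 20.7 None 42.0 29.1
0.097 0.013 0.033 60.0 31.4 12.8 22.7 14.9 -1.8 30.3
0.097 0.013 0.029 57.5 29.0 8.8 22.7 16.1 2.2 30.3
0.097 0.013 0.015 54.2 24.2 -5.2 22.7 22.2 16.2 30.3
0.097 0.013 0.0 58.2 24.1 -20.2 22.7 30.9 31.2 30.3
0.097 0.013 -0.006 60.8 24.1 -26.2 22.7 35.9 37.2 30.3
0.097 0.013 -0.012 63.8 24.3 -32.2 22.7 None 43.2 30.3
```

View pics/c27.png

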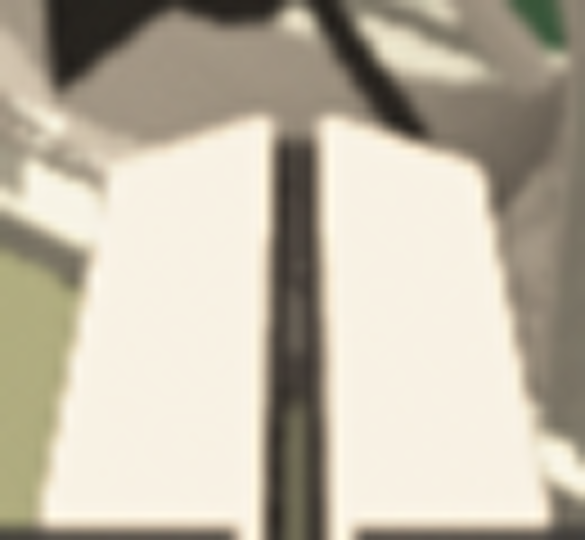

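```bash
python3 - <<'E'
from path import *
z=np.array([.75,.433,-.5])
t=np.array([.010,.030,.095]); a=t-.05*z
print(a); x,R=pose(30,30,0,*a); plan(x,R,1); x,R=pose(30,30,0,*t); plan(x,R,1)
E
```

```text
[-0.0275   0.00835  0.12   ]
turn tool deg [0.06 0.17 0.24] shift cur [-39.2 -15.4  95.6] shift in target axes [-39.6 -15.2  95.5]
[-0.18  0.21  2.25  2.14  0.53 -0.91] err 0.0000 maxdq 0.46
turn tool deg [0.06 0.17 0.24] shift cur [-39.1 -15.5 145.6] shift in target axes [-39.6 -15.2 145.5]
[-0.12  0.35  2.15  2.27  0.53 -1.01] err 0.0000 maxdq 0.59
```

Request:
drive_tool([
  [[0,0,0.2],[-20,-8,5],0],
  [[0,0,0],[-19,-7,15],0],
  [[0,0,0],[0,0,25],0],
  [[0,0,0],[0,0,25],0],
  [[0,0,0],[0,0,25],0],
  [[0,0,0],[0,0,15],0],
  [[0,0,0],[0,0,12],0],
  [[0,0,0],[0,0,8],0],
  [[0,0,0],[0,0,0],0],
])

```text
time_s: 24.38
ee_pos: [0.5928, 0.0653, 0.1113]
eef_rot: [-2.095, 0.0, -1.231]
force: [-1.0, 0.5, -0.1]
grip_width: 0.0004
```

```bash
python3 path.py 30 30 0 .010 .03 .095 1
```

```text
turn tool deg [0.04 0.13 0.05] shift cur [-0.4 -0.2 15.8] shift in target axes [-0.4 -0.2 15.8]
[-0.12  0.35  2.15  2.27  0.53 -1.01] err 0.0000 maxdq 0.06
```

Request:
drive_tool([
  [[0,0,0],[0,0,6],0],
  [[0,0,0],[0,0,6],0],
  [[0,0,0],[0,0,4],0],
  [[0,0,0],[0,0,0],0],
])

```text
time_s: 24.88
ee_pos: [0.6059, 0.0698, 0.1033]
eef_rot: [-2.095, 0.0, -1.231]
force: [0.2, 1.0, 0.4]
grip_width: 0.0006
```

```bash
python3 path.py 30 30 0 .010 .03 .095 1; python3 - <<'E'
from ov import *
c=ctrl.calibration("wrist");a=ctrl.camera("wrist");cv2.imwrite("pics/w16.png",a[:,:,::-1])
ov("pics/w16.png",c,"pics/c28.png",200,160,330,280,3)
E
```

```text
turn tool deg [0.04 0.12 0.05] shift cur [-0.5 -0.1 -0.2] shift in target axes [-0.5 -0.1 -0.2]
[-0.12  0.35  2.15  2.27  0.53 -1.01] err 0.0000 maxdq 0.02
```

View pics/c28.png

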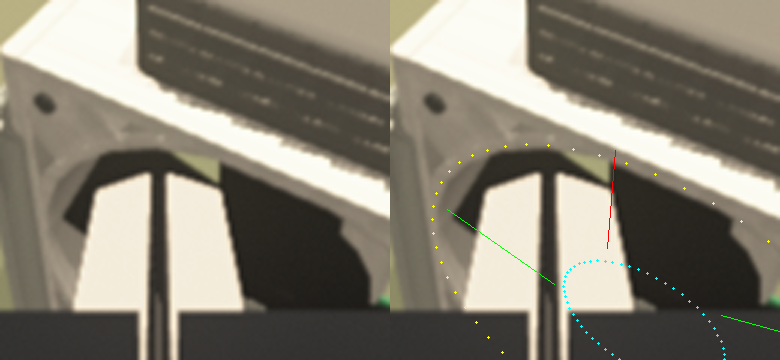

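The fingertip is now beside and deeper than the front edge. Flicking again.

Request:
drive_tool([
  [[0,0,0],[4,1,-2],0],
  [[0,0,0],[27,8,-13],0],
  [[0,0,0],[6,5,-48],0],
  [[0,0,0],[0,0,-50],0],
  [[0,0,0],[0,0,-20],0],
])

```text
time_s: 25.55
ee_pos: [0.5015, -0.0067, 0.1588]
eef_rot: [-2.095, -0.001, -1.232]
force: [0.4, 0.0, -0.7]
grip_width: 0.0007
```

```bash
python3 - <<'E'
from h import *
o=ctrl.get_obs(); print(o['time_s'],o['ee_pos'],o['force'])
L=[]
for i in range(6):
    im=ctrl.camera("scene"); L.append(cv2.resize(im[200:255,245:305,::-1],None,fx=4,fy=4,interpolation=cv2.INTER_CUBIC)); 
cv2.imwrite("pics/seq17.png",np.vstack([np.hstack(L[:3]),np.hstack(L[3:])]))
E
```

```text
25.55 [ 0.50146865 -0.00674476  0.15878874] [ 0.42523254  0.00331239 -0.68221021]
```

View pics/seq17.png

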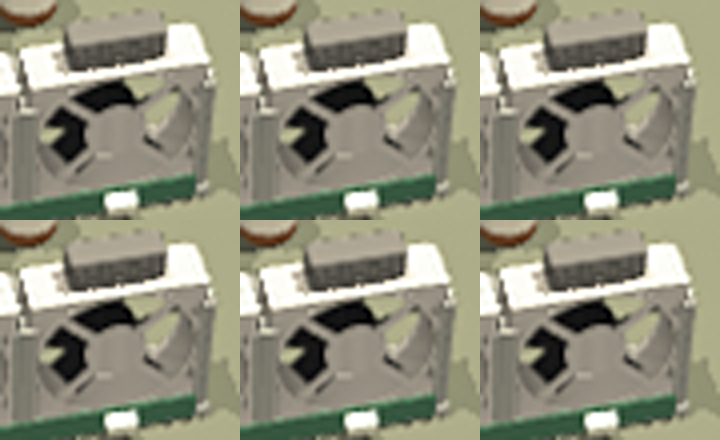

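Still unmoved. I'll check the fingertip's actual depth by projecting the nominal tip into the wrist view.

```bash
python3 - <<'E'
from h import *
from scipy.spatial.transform import Rotation as Ro
c=ctrl.calibration("wrist");o=ctrl.get_obs();R=Ro.from_euler('xyz',o['eef_rot']).as_matrix()
for x in (0,.0125):
  for y in (-.008,0,.008):
    for z in (-.02,.0,.01,.017,.025): print(x,y,z,np.round(proj(c,o['ee_pos']+R@[x,y,z]),1))
a=ctrl.camera("wrist");cv2.imwrite("pics/w18.png",a[:,:,::-1]); crop("pics/w18.png","pics/c29.png",215,195,290,275,8)
E
```

```text
0 -0.008 -0.02 [252.4 227.8]
0 -0.008 0.0 [252.4 216. ]
0 -0.008 0.01 [252.4 211. ]
0 -0.008 0.017 [252.4 207.7]
0 -0.008 0.025 [252.4 204.2]
0 0 -0.02 [252.4 240.7]
0 0 0.0 [252.4 227.8]
0 0 0.01 [252.4 222.3]
0 0 0.017 [252.4 218.7]
0 0 0.025 [252.4 214.8]
0 0.008 -0.02 [252.4 253.3]
0 0.008 0.0 [252.4 239.3]
0 0.008 0.01 [252.4 233.3]
0 0.008 0.017 [252.4 229.4]
0 0.008 0.025 [252.4 225.3]
0.0125 -0.008 -0.02 [274.2 227.7]
0.0125 -0.008 0.0 [272.1 216. ]
0.0125 -0.008 0.01 [271.2 211. ]
0.0125 -0.008 0.017 [270.6 207.7]
0.0125 -0.008 0.025 [269.9 204.2]
0.0125 0 -0.02 [274.  240.7]
0.0125 0 0.0 [271.9 227.8]
0.0125 0 0.01 [271.  222.3]
0.0125 0 0.017 [270.4 218.7]
0.0125 0 0.025 [269.8 214.8]
0.0125 0.008 -0.02 [273.7 253.3]
0.0125 0.008 0.0 [271.7 239.3]
0.0125 0.008 0.01 [270.8 233.3]
0.0125 0.008 0.017 [270.2 229.4]
0.0125 0.008 0.025 [269.6 225.3]
```

View pics/c29.png

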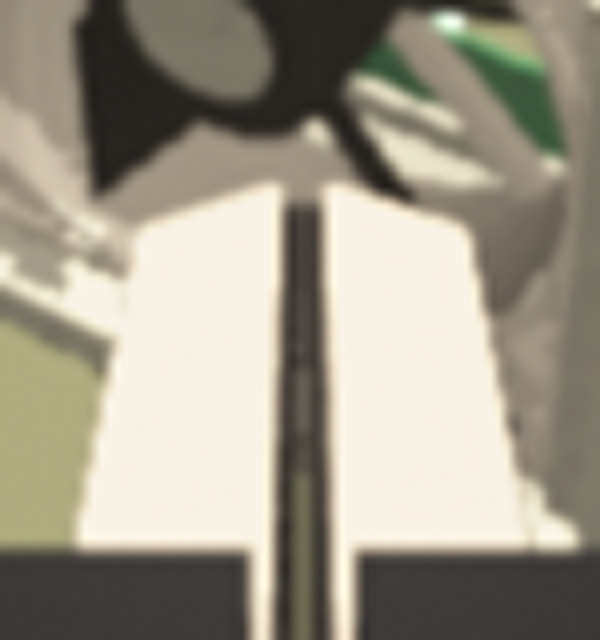

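View pics/w18.png

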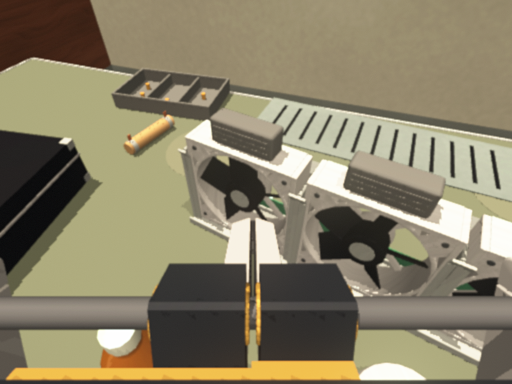

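The tip matches the nominal 17 mm, with bevelled outer corners. Next, a slow diagnostic sweep that stops inside the bore so I can see what the finger does.

```bash
python3 - <<'E'
from path import *
x,R=pose(30,30,0,.012,.030,.095); plan(x,R,1)
E
```

```text
turn tool deg [0.06 0.17 0.04] shift cur [-36.2 -15.2 133.9] shift in target axes [-36.6 -15.  133.8]
[-0.12  0.35  2.15  2.27  0.52 -1.01] err 0.0000 maxdq 0.53
```

Request:
drive_tool([
  [[0,0,0],[-20,-8,5],0],
  [[0,0,0],[-16,-7,15],0],
  [[0,0,0],[0,0,25],0],
  [[0,0,0],[0,0,25],0],
  [[0,0,0],[0,0,25],0],
  [[0,0,0],[0,0,15],0],
  [[0,0,0],[0,0,12],0],
  [[0,0,0],[0,0,8],0],
  [[0,0,0],[0,0,4],0],
  [[0,0,0],[0,0,0],0],
  [[0,0,0],[4,1,-2],0],
  [[0,0,0],[4,1,-2],0],
  [[0,0,0],[4,1,-2],0],
  [[0,0,0],[0,0,0],0],
])

```text
time_s: 27.65
ee_pos: [0.6051, 0.0552, 0.1044]
eef_rot: [-2.095, 0.0, -1.232]
force: [0.3, 0.6, -0.1]
grip_width: 0.0005
```

```bash
python3 path.py 30 30 0 .010 .016 .095 1; python3 - <<'E'
from ov import *
c=ctrl.calibration("wrist");a=ctrl.camera("wrist");cv2.imwrite("pics/w19.png",a[:,:,::-1])
ov("pics/w19.png",c,"pics/c30.png",200,150,330,270,3)
a=ctrl.camera("scene");cv2.imwrite("pics/sc19.png",a[:,:,::-1]); crop("pics/sc19.png","pics/c31.png",240,195,310,260,8)
E
```

```text
turn tool deg [0.02 0.08 0.04] shift cur [-1.9  1.5 -0.9] shift in target axes [-1.9  1.5 -0.9]
[-0.16  0.35  2.16  2.22  0.54 -0.99] err 0.0000 maxdq 0.03
```

View pics/c30.png

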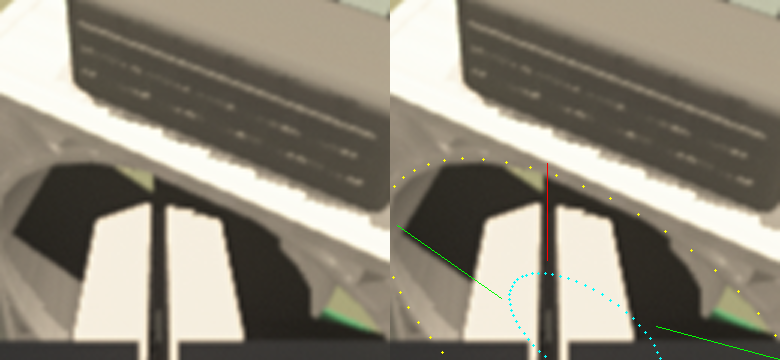

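View pics/c31.png

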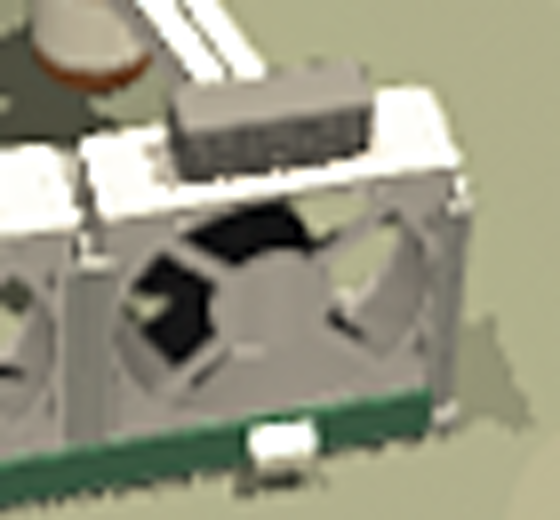

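The finger visibly overlaps the blade edge with no force and no rotation. I'll continue slowly and see where contact begins.

Request:
drive_tool([
  [[0,0,0],[4,1,-2],0],
  [[0,0,0],[4,1,-2],0],
  [[0,0,0],[4,1,-2],0],
  [[0,0,0],[0,0,0],0],
])

```text
time_s: 28.25
ee_pos: [0.6028, 0.0418, 0.1047]
eef_rot: [-2.095, 0.0, -1.231]
force: [-1.1, -1.2, 0.9]
grip_width: 0.0003
```

```bash
python3 path.py 30 30 0 .010 .002 .095 1; python3 - <<'E'
from ov import *
c=ctrl.calibration("wrist");a=ctrl.camera("wrist");cv2.imwrite("pics/w20.png",a[:,:,::-1])
ov("pics/w20.png",c,"pics/c32.png",200,150,330,270,3)
E
```

```text
turn tool deg [0.02 0.09 0.04] shift cur [-1.7  1.9 -1. ] shift in target axes [-1.7  1.9 -1. ]
[-0.19  0.34  2.16  2.17  0.56 -0.97] err 0.0000 maxdq 0.03
```

View pics/c32.png

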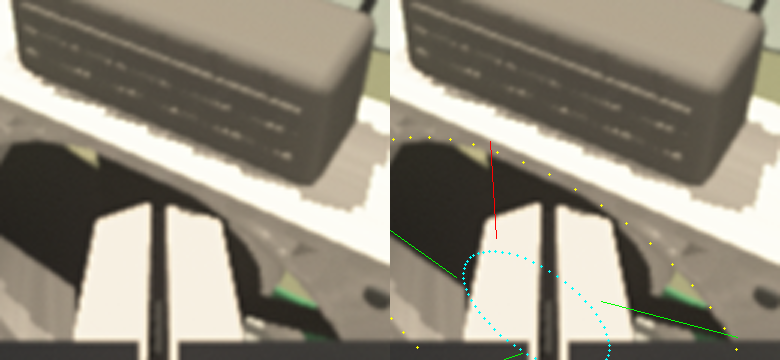

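The finger crossed the blade edge without contact, so it's shallower than I think. A slow probe straight in (+X) will find the true contact depth.

Request:
drive_tool([
  [[0,0,0],[2,-1.7,3],0],
  [[0,0,0],[2,-1.7,3],0],
  [[0,0,0],[0,0,0],0],
])

```text
time_s: 28.68
ee_pos: [0.6108, 0.0408, 0.1045]
eef_rot: [-2.095, 0.0, -1.231]
force: [-1.4, -0.5, -0.4]
grip_width: 0.0006
```

```bash
python3 - <<'E'
from ov import *
print(ctrl.get_obs()['force'])
c=ctrl.calibration("wrist");a=ctrl.camera("wrist");cv2.imwrite("pics/w21.png",a[:,:,::-1])
ov("pics/w21.png",c,"pics/c33.png",200,150,330,270,3)
E
```

```text
[-1.36667735 -0.53572744 -0.3782546 ]
```

View pics/c33.png

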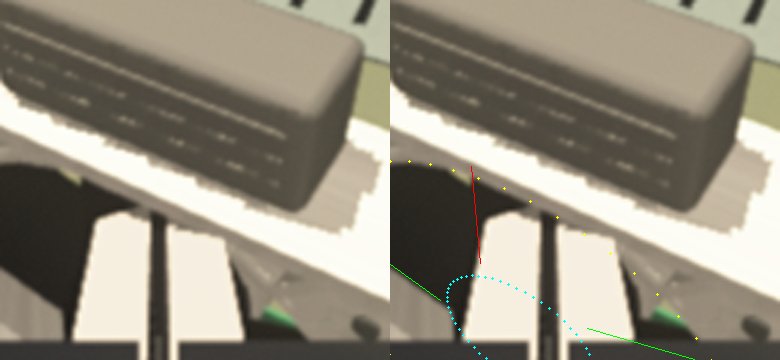

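Request:
drive_tool([
  [[0,0,0],[-3.5,-1,1.7],0],
  [[0,0,0],[-3.5,-1,1.7],0],
  [[0,0,0],[-3.5,-1,1.7],0],
  [[0,0,0],[0,0,0],0],
])

```text
time_s: 29.22
ee_pos: [0.6127, 0.0531, 0.1047]
eef_rot: [-2.095, 0.0, -1.23]
force: [-0.0, 1.8, -0.5]
grip_width: 0.0005
```

```bash
python3 - <<'E'
from ov import *
print(ctrl.get_obs()['force'])
c=ctrl.calibration("wrist");a=ctrl.camera("wrist");cv2.imwrite("pics/w22.png",a[:,:,::-1])
ov("pics/w22.png",c,"pics/c34.png",200,150,330,270,3)
a=ctrl.camera("scene");cv2.imwrite("pics/sc22.png",a[:,:,::-1]); crop("pics/sc22.png","pics/c35.png",240,195,310,260,8)
E
```

```text
[-0.02478438  1.75490334 -0.51590307]
```

View pics/c34.png

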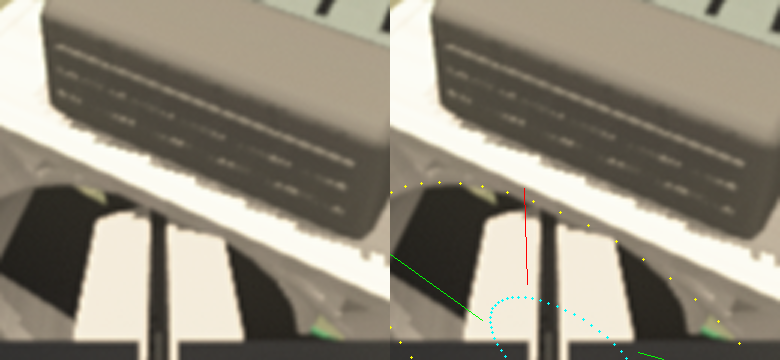

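View pics/c35.png

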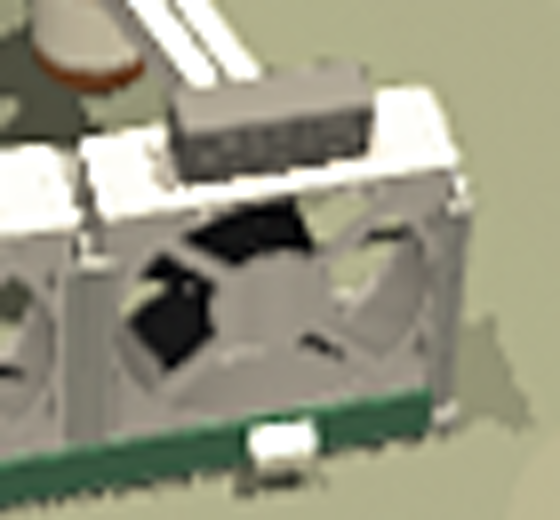

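The probe made contact: the rotor turned about 10° negative, so the part of the finger that actually touches sits about 10 mm behind the tip line. I'll back out, read the rotor angle, and redo the flick deeper.

Request:
drive_tool([
  [[0,0,0],[0,0,-10],0],
  [[0,0,0],[0,0,-30],0],
  [[0,0,0],[0,0,-40],0],
  [[0,0,0],[0,0,0],0],
])

```text
time_s: 29.82
ee_pos: [0.5465, 0.0286, 0.1463]
eef_rot: [-2.093, -0.001, -1.232]
force: [-0.6, -0.3, -0.1]
grip_width: 0.0005
```

```bash
python3 - <<'E'
from ov import *
for i in (0,1):
    c=ctrl.calibration("wrist");a=ctrl.camera("wrist");cv2.imwrite(f"pics/w23{i}.png",a[:,:,::-1])
    ov(f"pics/w23{i}.png",c,f"pics/c36{i}.png",190,140,320,260,3,-0.15)
cv2.imwrite("pics/c36.png",np.vstack([cv2.imread("pics/c360.png"),cv2.imread("pics/c361.png")])[:600])
print(ctrl.get_obs()['time_s'])
E
python3 path.py 30 30 0 .019 .032 .094 1
```

```text
29.925
turn tool deg [-0.05  0.05  0.07] shift cur [-16.8  -1.4  88.2] shift in target axes [-16.9  -1.4  88.2]
[-0.12  0.37  2.13  2.27  0.52 -1.01] err 0.0000 maxdq 0.33
```

View pics/c36.png

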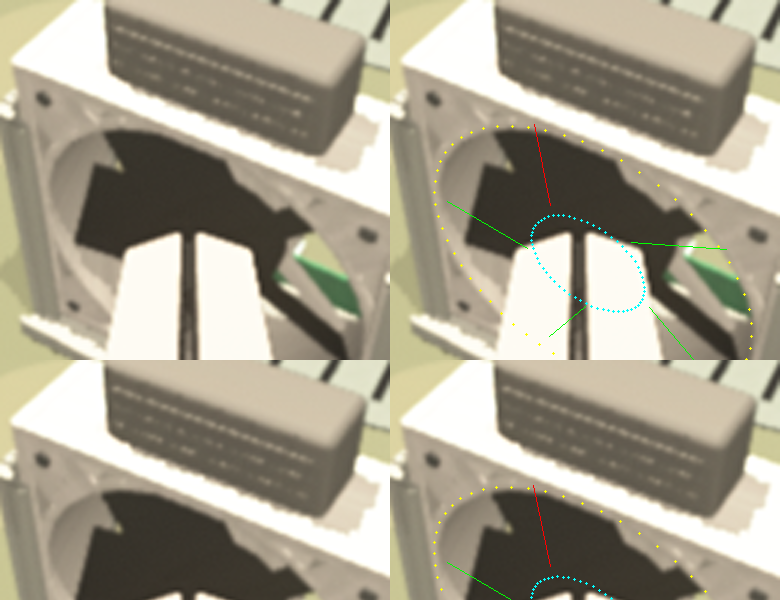

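```bash
python3 - <<'E'
from ov import *
c=ctrl.calibration("wrist")
L=[]
for th in (-.35,-.5,-.65):
    ov("pics/w231.png",c,"pics/t.png",190,140,320,230,3,th); im=cv2.imread("pics/t.png"); L.append(im[:,390:]); 
cv2.imwrite("pics/c37.png",np.vstack([np.hstack(L[:2]),np.hstack([L[2],im[:,:390]])]))
E
```

```text
(no output)
```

View pics/c37.png

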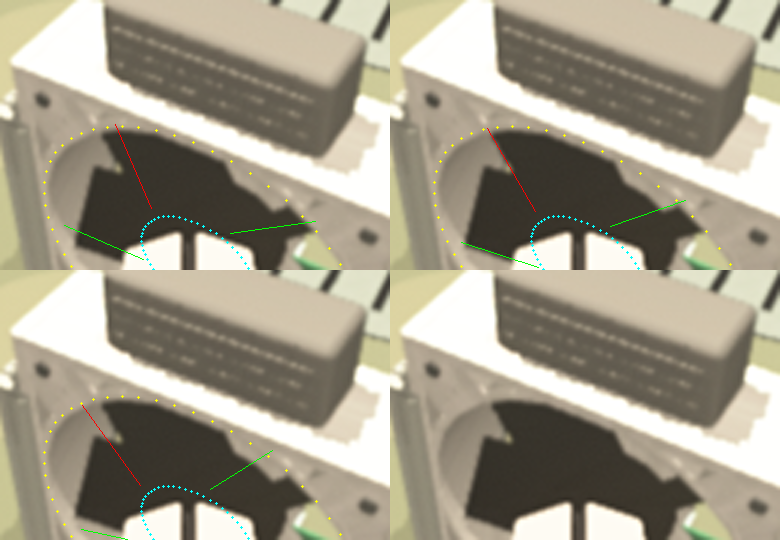

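The rotor rests at about -0.5 rad. The space now favours a negative flick: sweep towards +y and strike the top blade's face at speed. The plan is to insert at u=0, depth 20, sweep about 32 mm, then pull straight out.

```bash
python3 path.py 30 30 0 .020 .0 .0935 1; python3 - <<'E'
from ik import *
q=[-.2,.37,2.13,2.2,.52,-1]
for d,u,z in ((.02,0,.0935),(.02,.032,.0935),(-.02,.044,.1085)):
    x,R=pose(30,30,0,d,u,z); q,e=IK(x,R,q); print(q.round(3),e)
E
```

```text
turn tool deg [-0.05  0.05  0.07] shift cur [11.4  6.6 75.3] shift in target axes [11.3  6.6 75.3]
[-0.2   0.36  2.13  2.16  0.56 -0.96] err 0.0000 maxdq 0.24
[-0.2    0.363  2.135  2.158  0.562 -0.956] 1.8041124150158794e-15
[-0.117  0.369  2.125  2.268  0.519 -1.007] 9.023603584723703e-15
[-0.075  0.269  2.218  2.322  0.495 -1.03 ] 1.4353795929622493e-12
```

Request:
drive_tool([
  [[0,0,0],[11,6.5,5],0],
  [[0,0,0],[0,0,15],0],
  [[0,0,0],[0,0,15],0],
  [[0,0,0],[0,0,15],0],
  [[0,0,0],[0,0,10],0],
  [[0,0,0],[0,0,8],0],
  [[0,0,0],[0,0,7],0],
  [[0,0,0],[0,0,0],0],
])

```text
time_s: 30.92
ee_pos: [0.6094, 0.0398, 0.1013]
eef_rot: [-2.095, 0.0, -1.231]
force: [-0.0, -0.3, 0.2]
grip_width: 0.0006
```

```bash
python3 path.py 30 30 0 .020 .0 .0935 1; python3 - <<'E'
from ov import *
c=ctrl.calibration("wrist");a=ctrl.camera("wrist");cv2.imwrite("pics/w24.png",a[:,:,::-1])
ov("pics/w24.png",c,"pics/c38.png",190,150,320,270,3,-.5)
a=ctrl.camera("scene");cv2.imwrite("pics/sc24.png",a[:,:,::-1]); crop("pics/sc24.png","pics/c39.png",240,195,310,260,6)
E
```

```text
turn tool deg [0.03 0.13 0.05] shift cur [ 1.  -0.7 -0.2] shift in target axes [ 1.  -0.7 -0.2]
[-0.2   0.36  2.13  2.16  0.56 -0.96] err 0.0000 maxdq 0.02
```

View pics/c38.png

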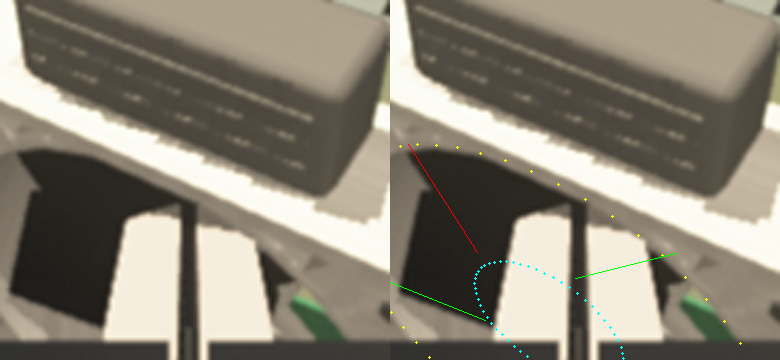

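View pics/c39.png

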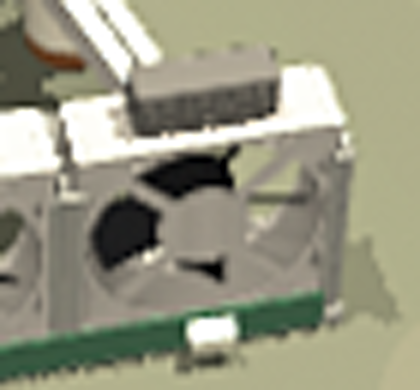

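Request:
drive_tool([
  [[0,0,0],[-4.3,-1.3,2.2],0],
  [[0,0,0],[-25,-7,12.5],0],
  [[0,0,0],[-32,1,-31],0],
  [[0,0,0],[-22,2,-44],0],
  [[0,0,0],[0,0,-20],0],
])

```text
time_s: 31.65
ee_pos: [0.5165, 0.097, 0.147]
eef_rot: [-2.094, 0.0, -1.229]
force: [-0.5, 0.6, 0.2]
grip_width: 0.0004
```

```bash
python3 - <<'E'
from h import *
o=ctrl.get_obs(); print(o['time_s'],o['ee_pos'],o['force'])
L=[]
for i in range(6):
    im=ctrl.camera("scene"); L.append(cv2.resize(im[200:255,245:305,::-1],None,fx=4,fy=4,interpolation=cv2.INTER_CUBIC)); 
cv2.imwrite("pics/seq25.png",np.vstack([np.hstack(L[:3]),np.hstack(L[3:])]))
E
```

```text
31.65 [0.51652973 0.0969502  0.14697002] [-0.47831414  0.61852361  0.22386923]
```

View pics/seq25.png

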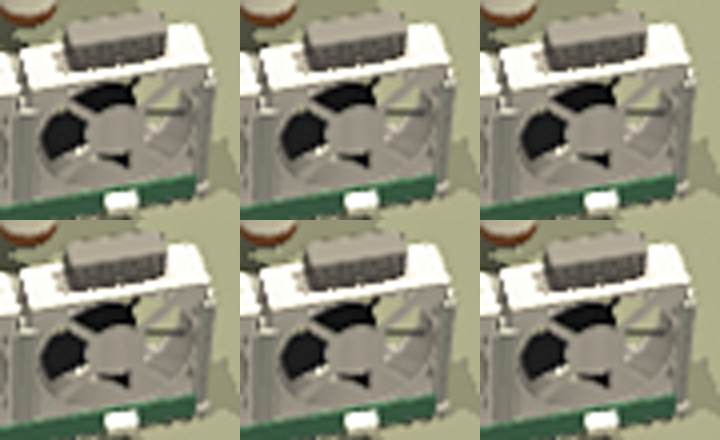

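No motion again. I'll measure the rotor angle once more from here.

```bash
python3 - <<'E'
from ov import *
c=ctrl.calibration("wrist");a=ctrl.camera("wrist");cv2.imwrite("pics/w26.png",a[:,:,::-1])
ov("pics/w26.png",c,"pics/c40.png",210,150,340,270,3,-.5)
print(ctrl.get_obs()['time_s'])
E
```

```text
32.0
```

View pics/c40.png

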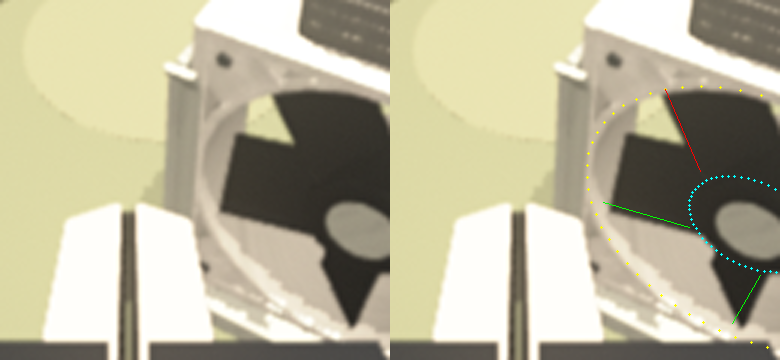

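```bash
python3 - <<'E'
from clr import sec
for zt in (.089,.092):
  for d in (.023,.026):
    for u in (.0,.008,.016,.024,.03,.036,.042):
      s=sec(30,30,d,u,zt); print(zt,d,u,"rmax %.1f hubmin %.1f gap %s"%(s[0]*1000,s[1]*1000,s[4]))
E
python3 path.py 30 30 0 .025 .008 .092 1
python3 - <<'E'
from h import *
# seated check from scene: compare neighbour alignment; bottle check
im=ctrl.camera("side"); cv2.imwrite("pics/s27.png",im[:,:,::-1])
E
```

```text
0.089 0.023 0.0 rmax 59.3 hubmin 16.1 gap 0.014525034105077203
0.089 0.023 0.008 rmax 55.9 hubmin 16.1 gap 0.009637437943929846
0.089 0.023 0.016 rmax 53.6 hubmin 16.4 gap 0.004841490934405808
0.089 0.023 0.024 rmax 52.3 hubmin 19.6 gap 4.5543924881765244e-05
0.089 0.023 0.03 rmax 53.6 hubmin 23.5 gap -0.001808769525215314
0.089 0.023 0.036 rmax 57.3 hubmin 28.0 gap -0.003663082975312393
0.089 0.023 0.042 rmax 62.5 hubmin 32.6 gap -0.005517396425409475
0.089 0.026 0.0 rmax 61.8 hubmin 16.1 gap 0.011525034105077206
0.089 0.026 0.008 rmax 58.4 hubmin 16.1 gap 0.006637437943929847
0.089 0.026 0.016 rmax 55.9 hubmin 16.4 gap 0.0018414909344058091
0.089 0.026 0.024 rmax 54.5 hubmin 19.6 gap -0.0029544560751182374
0.089 0.026 0.03 rmax 54.3 hubmin 23.5 gap -0.004808769525215317
0.089 0.026 0.036 rmax 57.7 hubmin 28.0 gap -0.006663082975312396
0.089 0.026 0.042 rmax 62.5 hubmin 32.6 gap -0.008517396425409478
0.092 0.023 0.0 rmax 61.9 hubmin 19.1 gap 0.01675146244933561
0.092 0.023 0.008 rmax 58.7 hubmin 19.1 gap 0.011909690863999912
0.092 0.023 0.016 rmax 56.5 hubmin 19.3 gap 0.007113743854
[... 186 characters left out ...]
008099477862270089
0.092 0.023 0.042 rmax 64.0 hubmin 34.5 gap -0.00266426123632409
0.092 0.026 0.0 rmax 64.5 hubmin 19.1 gap 0.013751462449335608
0.092 0.026 0.008 rmax 61.2 hubmin 19.1 gap 0.008909690863999913
0.092 0.026 0.016 rmax 58.8 hubmin 19.3 gap 0.004113743854475875
0.092 0.026 0.024 rmax 57.5 hubmin 22.1 gap -0.00010132088603285322
0.092 0.026 0.03 rmax 57.2 hubmin 25.7 gap -0.0019556343361299324
0.092 0.026 0.036 rmax 60.1 hubmin 30.0 gap -0.0038099477862270116
0.092 0.026 0.042 rmax 64.0 hubmin 34.5 gap -0.0056642612363240925
turn tool deg [0.05 0.12 0.03] shift cur [79.7  1.6 87.7] shift in target axes [79.5  1.6 87.9]
[-0.18  0.38  2.12  2.18  0.55 -0.97] err 0.0000 maxdq 0.32
```

View pics/s27.png

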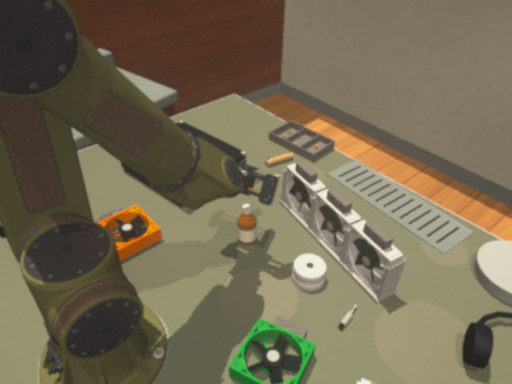

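```bash
python3 path.py 30 30 0 .024 .014 .091 1
```

```text
turn tool deg [0.07 0.12 0.03] shift cur [74.   1.2 90.1] shift in target axes [73.8  1.3 90.3]
[-0.16  0.38  2.12  2.21  0.54 -0.98] err 0.0000 maxdq 0.32
```

Request:
drive_tool([
  [[0,0,0],[24,1,0],0],
  [[0,0,0],[30,0,0],0],
  [[0,0,0],[20,0,10],0],
  [[0,0,0],[0,0,20],0],
  [[0,0,0],[0,0,20],0],
  [[0,0,0],[0,0,15],0],
  [[0,0,0],[0,0,10],0],
  [[0,0,0],[0,0,8],0],
  [[0,0,0],[0,0,7],0],
  [[0,0,0],[0,0,0],0],
])

```text
time_s: 33.3
ee_pos: [0.6162, 0.0521, 0.1002]
eef_rot: [-2.095, 0.0, -1.231]
force: [0.2, -0.6, -1.1]
grip_width: 0.0004
```

```bash
python3 path.py 30 30 0 .024 .014 .091 1; python3 - <<'E'
from ov import *
c=ctrl.calibration("wrist");a=ctrl.camera("wrist");cv2.imwrite("pics/w28.png",a[:,:,::-1])
ov("pics/w28.png",c,"pics/c41.png",190,150,320,270,3,-.47)
E
```

```text
turn tool deg [0.03 0.13 0.05] shift cur [0.2 0.5 0.5] shift in target axes [0.2 0.5 0.5]
[-0.16  0.38  2.12  2.21  0.54 -0.98] err 0.0000 maxdq 0.02
```

View pics/c41.png

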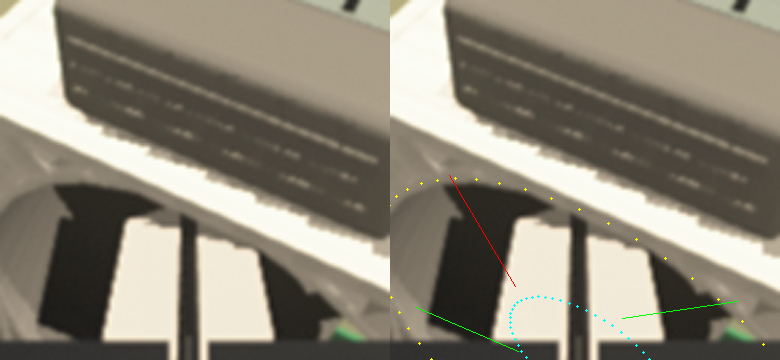

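Request:
drive_tool([
  [[0,0,0],[-20,-6,10],0],
  [[0,0,0],[-41,0,-24],0],
  [[0,0,0],[-22,6,-41],0],
  [[0,0,0],[0,0,-10],0],
])

```text
time_s: 33.85
ee_pos: [0.5335, 0.1121, 0.1336]
eef_rot: [-2.094, -0.0, -1.23]
force: [1.0, 0.7, -0.5]
grip_width: 0.0003
```

```bash
python3 - <<'E'
from h import *
o=ctrl.get_obs(); print(o['time_s'],o['ee_pos'],o['force'])
L=[]
for i in range(6):
    im=ctrl.camera("scene"); L.append(cv2.resize(im[200:255,245:305,::-1],None,fx=4,fy=4,interpolation=cv2.INTER_CUBIC)); 
cv2.imwrite("pics/seq29.png",np.vstack([np.hstack(L[:3]),np.hstack(L[3:])]))
E
```

```text
33.85 [0.5335373  0.1121427  0.13361445] [ 1.01441645  0.660064   -0.48663346]
```

View pics/seq29.png

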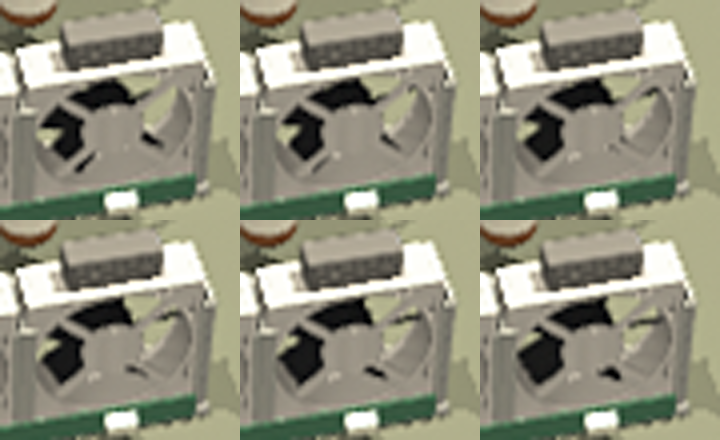

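The impeller is spinning negative. I'll measure its speed and decay over the next second.

```bash
python3 - <<'E'
from h import *
L=[]
for i in range(12):
    im=ctrl.camera("scene"); L.append(im[:,:,::-1].copy())
np.save("run1.npy",np.array(L))
T=[cv2.resize(i[200:252,250:302],None,fx=3.4,fy=3.4,interpolation=cv2.INTER_CUBIC) for i in L]
cv2.imwrite("pics/seq30.png",np.vstack([np.hstack(T[k:k+4]) for k in (0,4,8)]))
print(ctrl.get_obs()['time_s'])
E
```

```text
34.75
```

View pics/seq30.png

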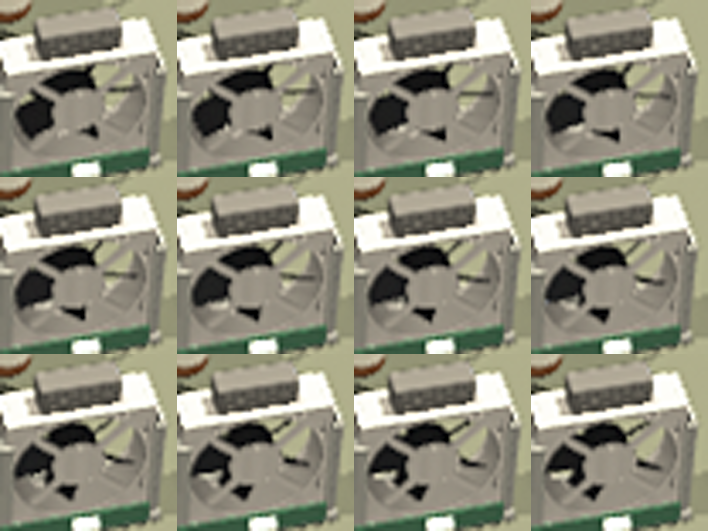

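```bash
python3 - <<'E'
from h import *
L=np.load("run1.npy")
now=L[-1][:,:,::-1]; ref=cv2.imread("pics/scene9.png")
def sh(a,b,x0,y0,x1,y1):
    f=lambda i:cv2.cvtColor(np.ascontiguousarray(i[y0:y1,x0:x1]),cv2.COLOR_BGR2GRAY).astype(np.float32)
    A,B=f(a),f(b); s,r=cv2.phaseCorrelate(A,B,cv2.createHanningWindow(A.shape[::-1],cv2.CV_32F)); return np.round(s,2),round(r,2)
for n,bx in dict(loose=(245,195,305,222),mid=(195,200,250,235),far=(150,205,200,245),cage=(150,240,300,275),bottle=(240,170,265,212),bg=(330,240,450,310)).items():
    print(n,sh(ref,now,*bx), sh(cv2.imread("pics/sc24.png"),now,*bx))
# rotor angle tracking: unwrap scene bore (back view) to polar via homography of rim points
c=ctrl.calibration("scene")
B=np.array([.6228,.044,.003]);y=np.radians(-10.65);X=np.array([np.cos(y),np.sin(y),0]);Y=np.array([-X[1],X[0],0]);U=np.array([0,0,1.])
crop_=None
im=now.copy(); cv2.imwrite("pics/sc31.png",im); crop("pics/sc31.png","pics/c42.png",240,190,310,260,8)
E
```

```text
loose (array([-0.81,  0.48]), 0.98) (array([-0.88,  0.38]), 0.78)
mid (array([ 0.1 , -0.25]), 0.84) (array([ 0.09, -0.02]), 0.87)
far (array([0.02, 0.13]), 0.82) (array([ 0.06, -0.1 ]), 0.83)
cage (array([-0.16, -0.23]), 0.77) (array([ 0.01, -0.01]), 1.0)
bottle (array([0.17, 0.53]), 0.93) (array([-0.51, -0.08]), 0.26)
bg (array([ 0.12, -0.02]), 0.95) (array([ 0.12, -0.05]), 0.95)
```

View pics/c42.png

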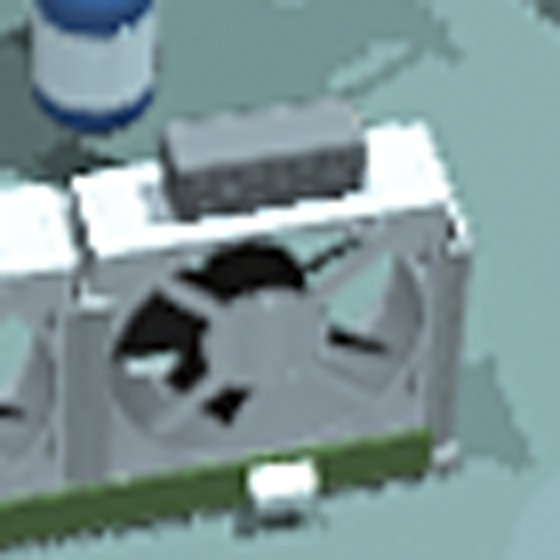

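```bash
python3 - <<'E'
from h import *
c=ctrl.calibration("scene")
g=np.array([.6228,.044,.143]);y=np.radians(-10.65);X=np.array([np.cos(y),np.sin(y),0]);Y=np.array([-X[1],X[0],0]);U=np.array([0,0,1.])
p0=np.array(proj(c,g)); J=np.stack([(np.array(proj(c,g+.001*v))-p0) for v in (X,Y,U)],1); print(J)
print(np.linalg.solve(J[:,:2],[-.83,.45]))
E
```

```text
[[ 0.0933645   0.34597642  0.01295215]
 [ 0.24733938 -0.05639906 -0.25441384]]
[ 1.19858054 -2.72245395]
```

The module only took up its play in the bay: about 1.2 mm back and 2.7 mm in -y. The spin is dying after less than a full turn, so a harder flick is needed. Reading the rotor angle again.

```bash
sed -i 's/B=np.array(\[.6228,.044/B=np.array([.6235,.0412/' ik.py ov.py; python3 - <<'E'
from ov import *
o=ctrl.get_obs();print(o['time_s'],o['force'])
L=[]
for i in range(3):
    c=ctrl.calibration("wrist");a=ctrl.camera("wrist");cv2.imwrite(f"pics/w32{i}.png",a[:,:,::-1])
    if i!=1:
        ov(f"pics/w32{i}.png",c,"pics/t.png",215,145,345,265,3,0); L.append(cv2.imread("pics/t.png")[:300])
cv2.imwrite("pics/c43.png",np.vstack(L))
E
```

```text
34.75 [ 0.18757409 -0.17586201  0.2196072 ]
```

View pics/c43.png

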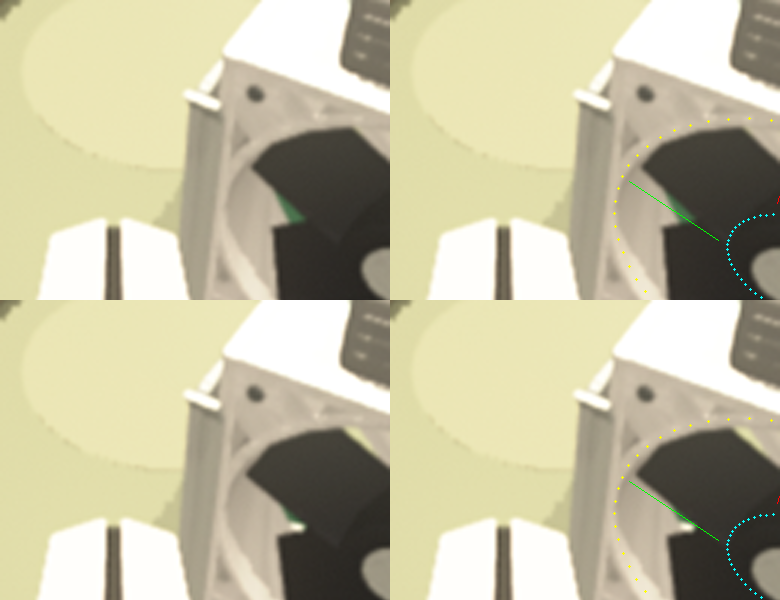

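```bash
python3 path.py 30 30 0 .025 .008 .091 1
```

```text
turn tool deg [0.02 0.11 0.05] shift cur [91.7  1.9 63.6] shift in target axes [91.5  1.8 63.8]
[-0.19  0.38  2.12  2.18  0.55 -0.96] err 0.0000 maxdq 0.25
```

Request:
drive_tool([
  [[0,0,0],[30,2,-5],0],
  [[0,0,0],[35,0,-5],0],
  [[0,0,0],[27,0,0],0],
  [[0,0,0],[0,0,20],0],
  [[0,0,0],[0,0,20],0],
  [[0,0,0],[0,0,0],0],
])

```text
time_s: 35.65
ee_pos: [0.5896, 0.0334, 0.1155]
eef_rot: [-2.096, 0.001, -1.23]
force: [-0.9, 0.6, 0.6]
grip_width: 0.0007
```

```bash
python3 path.py 30 30 0 .025 .008 .091 1; python3 - <<'E'
from ov import *
L=[]
for i in range(2):
    c=ctrl.calibration("wrist");a=ctrl.camera("wrist");cv2.imwrite(f"pics/w33{i}.png",a[:,:,::-1])
    ov(f"pics/w33{i}.png",c,"pics/t.png",190,145,320,245,3,-.1*0); L.append(cv2.imread("pics/t.png"))
cv2.imwrite("pics/c44.png",np.vstack(L))
E
```

```text
turn tool deg [0.08 0.17 0.04] shift cur [ 0.  -0.7 33.1] shift in target axes [-0.1 -0.7 33.1]
[-0.19  0.38  2.12  2.18  0.55 -0.96] err 0.0000 maxdq 0.10
```

View pics/c44.png

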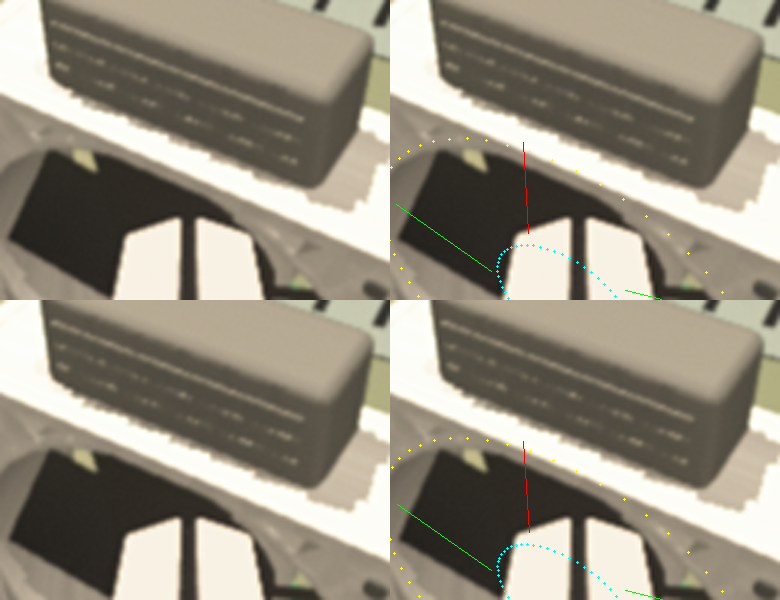

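The rotor is at rest at about -0.2 (modulo a blade step), with the top blade face just ahead on the +y side. Inserting, then a faster sweep.

Request:
drive_tool([
  [[0,0,0],[0,0,12],0],
  [[0,0,0],[0,0,11],0],
  [[0,0,0],[0,0,7],0],
  [[0,0,0],[0,0,3],0],
  [[0,0,0],[0,0,0],0],
  [[0,0,0],[-28,-8,14],0],
  [[0,0,0],[-42,2,-24],0],
  [[0,0,0],[-22,6,-41],0],
  [[0,0,0],[0,0,0],0],
])

```text
time_s: 36.88
ee_pos: [0.5425, 0.1153, 0.1261]
eef_rot: [-2.094, -0.0, -1.23]
force: [0.4, 0.1, 0.5]
grip_width: 0.0006
```

```bash
python3 - <<'E'
from h import *
o=ctrl.get_obs(); print(o['time_s'],o['ee_pos'],o['force'])
L=[]
for i in range(12):
    im=ctrl.camera("scene"); L.append(im[:,:,::-1].copy())
np.save("run2.npy",np.array(L))
T=[cv2.resize(i[200:252,250:302],None,fx=3.4,fy=3.4,interpolation=cv2.INTER_CUBIC) for i in L]
cv2.imwrite("pics/seq34.png",np.vstack([np.hstack(T[k:k+4]) for k in (0,4,8)]))
E
```

```text
36.875 [0.54248237 0.11531628 0.12614598] [0.4001984  0.09644949 0.46386058]
```

View pics/seq34.png

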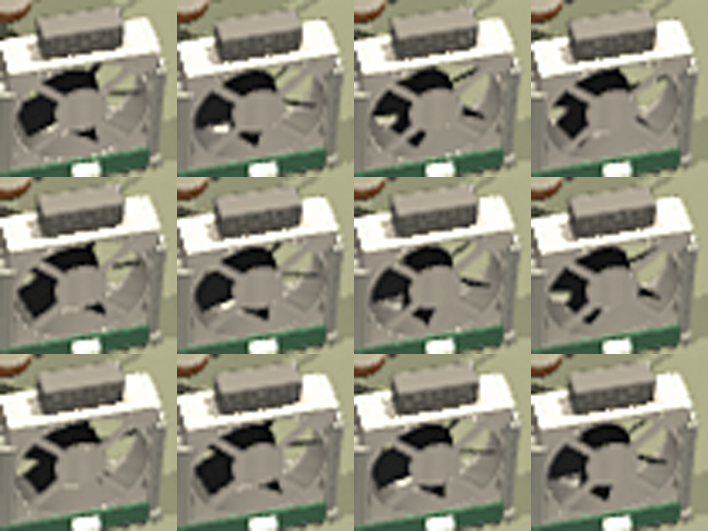

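A strong flick: one blade step every 4–5 frames, so about 6 rad/s, still negative. The robot is clear of the module; I'll watch the run-down.

```bash
python3 - <<'E'
from h import *
L=list(np.load("run2.npy")); 
for i in range(40): L.append(ctrl.camera("scene")[:,:,::-1].copy())
L=np.array(L); np.save("run3.npy",L); print(ctrl.get_obs()['time_s'])
# angle tracking: darkness sampled on a ring in bore seen from behind
c=ctrl.calibration("scene")
B=np.array([.6235,.0412,.003]);y=np.radians(-10.65);X=np.array([np.cos(y),np.sin(y),0]);Y=np.array([-X[1],X[0],0]);U=np.array([0,0,1.])
th=np.linspace(0,2*np.pi,360,endpoint=False)
uv=np.array([proj(c,B+(.006)*X+.063*U+.042*(np.cos(t)*U-np.sin(t)*Y)) for t in th]).astype(np.float32)
ph=[]
for im in L:
    g=cv2.cvtColor(im,cv2.COLOR_BGR2GRAY).astype(np.float32)
    s=cv2.remap(g,uv[None,:,0],uv[None,:,1],cv2.INTER_LINEAR)[0]; ph.append(s)
ph=np.array(ph); ph=ph-ph.mean(0)  # remove static struts
z=(ph*np.exp(-5j*th)).sum(1); a=np.unwrap(-np.angle(z))/5
a=a-a[0]
print((a[::4]).round(2)); print("sign-raw rates",(np.diff(a[::4])/.2).round(2))
E
```

```text
39.475
[ 0.   -1.11 -2.59 -3.26 -4.17 -4.91 -5.92 -6.52 -7.59 -7.93 -8.83 -9.01
 -9.64]
sign-raw rates [-5.56 -7.39 -3.36 -4.52 -3.69 -5.09 -3.   -5.33 -1.7  -4.51 -0.89 -3.16]
```

It coasted about 9.6 rad (over 1.5 turns) after withdrawal and is still turning. Now I raise the arm away and run the final checks.

Request:
drive_tool([
  [[0,0,0],[0,-20,-12],0],
  [[0,0,0],[0,-30,-20],0],
  [[0,0,0],[0,-30,-20],0],
  [[0,0,0],[0,-10,-10],0],
  [[0,0,0],[0,0,0],0],
])

```text
time_s: 40.1
ee_pos: [0.5366, 0.1127, 0.2279]
eef_rot: [-2.093, 0.001, -1.228]
force: [0.5, 0.6, 0.2]
grip_width: 0.0005
```

```bash
python3 - <<'E'
from h import *
now=ctrl.camera("scene")[:,:,::-1].copy(); sd=ctrl.camera("side")[:,:,::-1].copy()
cv2.imwrite("pics/sc40.png",now);cv2.imwrite("pics/s40.png",sd)
def sh(a,b,x0,y0,x1,y1):
    f=lambda i:cv2.cvtColor(np.ascontiguousarray(i[y0:y1,x0:x1]),cv2.COLOR_BGR2GRAY).astype(np.float32)
    A,B=f(a),f(b); s,r=cv2.phaseCorrelate(A,B,cv2.createHanningWindow(A.shape[::-1],cv2.CV_32F)); return np.round(s,2),round(r,2)
ref=cv2.imread("pics/scene9.png");r2=cv2.imread("pics/side0.png")
for n,bx in dict(loose=(245,195,305,222),mid=(195,200,250,235),far=(150,205,200,245),cage=(150,240,300,275),bottle=(235,170,268,212),resistor=(345,230,375,265)).items(): print(n,sh(ref,now,*bx))
for n,bx in dict(bottle=(230,200,265,250),puck=(285,248,335,295),plug=(330,300,365,335),mid=(310,185,360,215),far=(355,210,405,250)).items(): print("side",n,sh(r2,sd,*bx))
print(ctrl.get_obs()['time_s'])
crop("pics/sc40.png","pics/c45.png",140,180,310,280,4); crop("pics/s40.png","pics/c46.png",220,140,410,310,3)
E
```

```text
loose (array([0.1 , 0.58]), 0.99)
mid (array([ 0.09, -0.21]), 0.8)
far (array([0.02, 0.17]), 0.81)
cage (array([-0.2 , -0.21]), 0.76)
bottle (array([0.06, 0.43]), 0.98)
resistor (array([-0.04,  0.02]), 0.98)
side bottle (array([0.21, 0.11]), 0.88)
side puck (array([ 0.07, -0.29]), 0.73)
side plug (array([ 0.11, -0.07]), 0.92)
side mid (array([0.31, 0.26]), 0.78)
side far (array([ 0.03, -0.05]), 0.85)
40.2
```

View pics/c45.png

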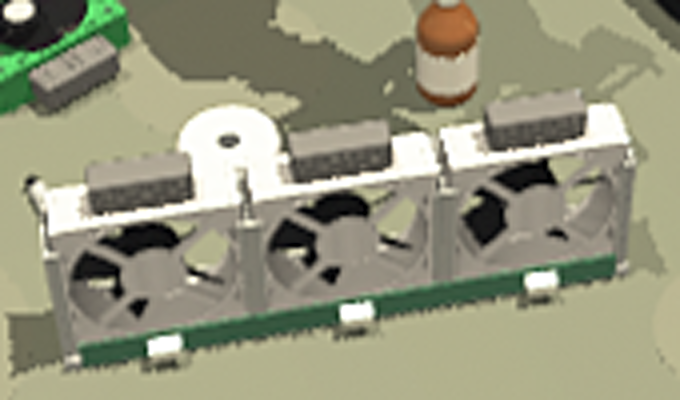

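View pics/c46.png

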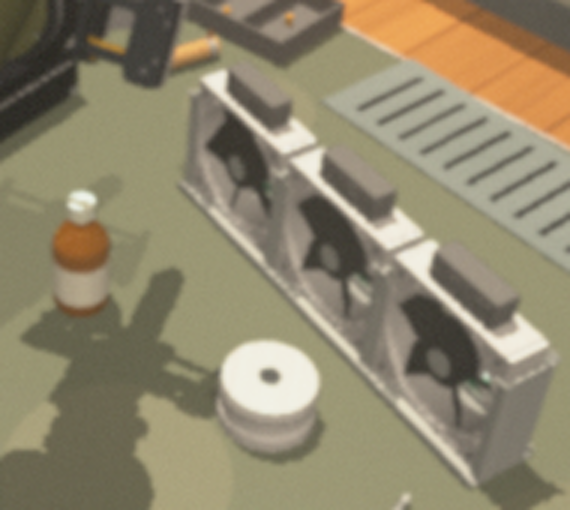

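All three modules sit level, the bystanders are within about half a pixel of where they started, and the arm is clear. Handing in.

```bash
python3 - <<'E'
from station import ctrl
print(ctrl.hand_in()); print(ctrl.get_obs()['time_s'])
E
```

```text
the job is handed in; nothing more can be done
None
the job is handed in; nothing more can be done
```

The module is seated in the vacant bay with its open side to the robot. Its impeller ran on by itself for about a turn and a half after a blade flick. I handed in after about 40 s of the 56 s; no verdict is reported.

**Placing:** I lifted the module by its tab, levelled it, turned it about 109° and lowered it slowly. The upward force at the floor showed it bearing before I let go.

**Flicks:** Five flicks were needed.
- The first three had no effect: the part of the finger that really touches sits well behind the visible tip.
- A slow probe among them turned the rotor by only about -0.5 rad.
- The fourth flick gave less than a turn before running down.
- The fifth spun it at about 6 rad/s. After the finger was clear it coasted about 9.6 rad in 2.6 s and was still turning, rotating negative throughout. That figure comes from noisy image tracking. My estimate of the total angle is well past -6.28 rad.

**Last checks:**
- **Loose module:** level with its neighbours. The fourth flick moved it about 3 mm inside the bay's play. At the end the scene view showed it within about 0.6 pixel (roughly 2 mm) of where it was released.
- **Neighbouring modules and bystanders:** every shift I measured was within about 0.5 pixel (under 2 mm).
- **Arm:** raised clear, with only noise on the force reading.

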